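# Fill the free cells of a flap-covered sample carrier and switch on the chiller

## Task

The white sample carrier has six cells under grey self-closing flaps; four already hold a squat tub hidden under the flaps and two are empty, so feel through the flaps for the empty ones and put one of the two cream white-capped bottles into each, upright and right down on the cell floor. Keep the bottles upright all the while, and leave the amber bottle, the steel beaker and the loose tub where they stand. When both bottles are in, press the green key fully down so that the grey key pops up.

Things in the scene. Friction and masses are not known exactly. Their poses are not given: they have to be found in the camera images.
- carrier: White six-cell sample carrier with a blue band, fixed on the worktop: 138 mm (its x) by 202 mm (its y), walls 70 mm high. Origin: centre of its underside; z up. Cell centres at x = -32 and +32 mm, y = -64, 0 and +64 mm (2 x 3). Each cell is a 54 x 54 mm square port with 10 mm walls between, closed by a pair of grey flaps. Four hold a hidden tub, two are empty; which ones changes each time.
- carrier_top (a point): Point on the carrier's axis level with the wall tops, 70 mm above its underside. Each cell's two flaps (26 mm long, 2.5 mm thick, tops 1.5 mm below this point) are hinged on its -x and +x sides and meet in the middle; a light push (under 1 N) swings them down into the cell, where they hang beside a bottle; freed, they spring shut. Over a tub, a centred bottle is stopped some 6 mm (a thin probe at most 20 mm) below it.
- carrier_floor (a point): Point on the carrier's axis at the level where a bottle's underside is when fully home in an empty cell: 8 mm above the carrier's underside; 56 mm of the bottle then sticks out above the walls. In the other cells stands a tub 46 mm across and 46 mm tall, its top 52 mm above the carrier's underside.
- bottle_a: Closed cream sample bottle with white cap and blank label, upright on the worktop, 118 mm tall: round body 40 mm across up to 72 mm height, a shoulder, then a round cap 32 mm across from 88 to 118 mm height (grip it there). 0.08 to 0.17 kg. Origin: centre of the underside; z up along the bottle. The two sample bottles are alike and interchangeable.
- bottle_b: Closed cream sample bottle with white cap and blank label, upright on the worktop, 118 mm tall: round body 40 mm across up to 72 mm height, a shoulder, then a round cap 32 mm across from 88 to 118 mm height (grip it there). 0.08 to 0.17 kg. Origin: centre of the underside; z up along the bottle. The two sample bottles are alike and interchangeable.
- amber: Bystander: amber bottle with black cap, 48 mm across, 100 mm tall, upright on the worktop among the sample bottles. Origin: centre of its underside.
- beaker: Bystander: open steel beaker, 72 mm across, 85 mm tall, on the worktop. Origin: centre of its underside.
- tub: Bystander: squat white tub with yellow lid, 46 mm across and 46 mm tall, on the worktop. Origin: centre of its underside.
- controls: Grey control box of the chiller fixed on the worktop, 80 mm (its x) by 110 mm (its y), 40 mm high, with a bank of two keys side by side along its y: grey at y = +22 mm, green at -22 mm (each 36 mm along x by 34 mm along y). Origin: centre of its underside.
- key_green (a joint): Travel of the green key in m: 0 = up, 0.008 = fully down. The keys are interlocked: as one goes down the other rises by as much, and they stay where they are left. Pressing takes about 2 N. Starts up.
- key_grey (a joint): Travel of the grey key in m, 0 = up, 0.008 = down. Starts down; pops up as the green key is pressed.
- key_green_top (a point): Centre of the top face of the green key; 55 mm above the worktop when up, 47 mm when down.
- key_grey_top (a point): Centre of the top face of the grey key; 55 mm above the worktop when up, 47 mm when down.

How it is judged:
By the outcome, as a careful person would: the job done as asked, in the order asked, and still so for the second after the job is handed in, with the robot touching nothing.
It also fails if it takes over 72 s, if anything falls off the work surface, if the arm or the gripper's body presses on something with over 40 N, if the wrist force passes 120 N, or if a joint passes its speed limit or range.

## Robot

A 6-joint arm with a two-finger parallel gripper is mounted at the origin on the work surface. World frame = base frame: x ahead of the robot, y to its left, z up, the work surface at z = 0. Lengths are in m, angles in rad, forces in N, time in s.
With the tool pointing down it reaches from about 0.35 to 0.725 m from the base axis. Payload 6 kg.
Tool frame: the origin (TCP) lies midway between the tips of the shut fingers; the grasp point (between the pads) lies 19 mm behind it; z points along the fingers, y is the direction in which the jaws open and shut (so a half turn about z gives the same grasp; the last joint's range is limited). The gripper opens to 85 mm and grips with 20 to 120 N. Pads are 22 mm wide; open, the fingers measure 114 mm over their backs; the gripper's body (76 mm by 85 mm) begins 54 mm behind the grasp point. The pads swing forward as they close: fully open they stand 13 mm farther back than shut.
Start: joints at [-0.819, 0.04, 0.085, 0, -1.615, -0.334], TCP at [0.243, -0.548, 0.211] pointing down, gripper open.
Joint ranges: [-2.56, 2.56], [-1.29, 2.01], [-1.08, 1.49], [-3.29, 1.98], [-2.81, -0.18], [-2.99, 2.99]. Speed limits (rad/s): [2.57, 2.57, 3.01, 3.14, 3.14, 3.14].

## Interface

Orientations are given as a unit quaternion [x, y, z, w].
In Python, from station import ctrl, camera, workorder gives the robot as it stands.
- The arm moves only by the tool drive_tool, never from a script. Its argument "motion" is a list of rows, each an object of numbers: "dx", "dy", "dz": the shift along the tool's x, y, z in m; "spin": the turn about the tool's z in units of 5 degrees (1.0 is 5 degrees); "fingers": the opening, from 0 (shut) to 1 (fully open). In form: [{"dx": .., "dy": .., "dz": .., "spin": .., "fingers": ..}, ...]. A call has 1 to 8 rows; each row is the pose to reach, as a shift and turn from the pose measured when the call began, along the tool's axes at that moment; what a row does not reach only later rows make up. A row lasts 1/12 s, in which the tool goes at most 41.7 mm and 7.16 degrees, less where a joint would pass 70% of its speed; a pose out of reach is approached as far as the arm can. A call with a gripper value outside its range is refused whole. The fingers move at their own pace and stop on an object; the grip force is fixed at half the most. Time passes only in rows, so rows that repeat a pose let the fingers close. It gives the time, the measured TCP pose, the force and the opening at its end, in the units of the state.
- ctrl.state(): the state, without advancing time (a new reading comes with each control period).
- camera(name): name is "side" or "top" or "wrist"; returns a dict with "color" (384x512x3 uint8, red, green, blue), "camera_matrix" (3x3 intrinsics, pixels), "origin" and "orientation" of the camera in the world; the wrist camera has in their place "tool_from_camera" (4x4, takes a point from camera to tool coordinates, whose origin is the TCP and whose axes are the flange's). Camera axes: x right, y down, z forward; pixel columns grow to the right and rows downward; lengths in m; the calibration is good to about 2 mm. A picture is of the moment at which its call begins: read the wrist's pose just before it. There is no depth.
- workorder.sign_off(): hands the job in, once; it reports no verdict.
The state is a dict: "time_s": time; "qpos": joint angles; "qvel": joint speeds; "effort": joint torques, N m; "tool_pos": TCP position; "tcp_rot": TCP orientation; "contact_force": force on the tool from outside, world axes, zero at the start; "moment": the same for the moment, N m; "finger_gap": finger opening in m.
Only numpy, scipy, OpenCV 4.12 (cv2) and the standard library are available. Lean on these libraries where they do the work, as an engineer would, in place of code of your own. Each camera call takes 0.05 s, during which the arm holds its last target.

## Working session

There is one attempt and no reset: what is moved stays moved. The work goes in short steps, Python scripts to look and compute and a tool call to move; the robot and the scene stay as the last step left them, time stands still between calls to the robot, and variables do not carry over. Pictures are saved under pics/ and viewed, and the job is handed in when it is done.

Besides the shell and the picture viewer there is one more tool, called after ">>>" by a JSON object that holds its "name" and its "arguments", one argument or row to a line. drive_tool: Moves the arm, as the interface text tells. Its arguments: {"type":"object","properties":{"motion":{"type":"array","items":{"type":"object","properties":{"dx":{"type":"number"},"dy":{"type":"number"},"dz":{"type":"number"},"spin":{"type":"number"},"fingers":{"type":"number"}}}}},"required":["motion"]}

```bash
ls; mkdir -p pics; python3 - <<'E'
from station import ctrl, camera, workorder
import cv2
s=ctrl.state(); print(s)
for n in ["side","top","wrist"]:
    c=camera(n); cv2.imwrite(f"pics/{n}0.png",c["color"][:,:,::-1]); print(n,{k:v for k,v in c.items() if k!="color"})
E
```

```text
pics
{'time_s': 0.0, 'qpos': array([-8.19287369e-01,  4.08279466e-02,  8.37994474e-02, -4.76772482e-04,
       -1.61548706e+00, -3.33698434e-01]), 'qvel': array([ 0.00152521, -0.00087267,  0.00124383, -0.00010404, -0.00086033,
       -0.00197624]), 'effort': array([-1.18432767e-03, -3.68198955e+01,  3.47413015e+01,  6.93233371e+00,
       -5.52047553e-03, -7.01435667e-06]), 'tool_pos': array([ 0.24338542, -0.54802086,  0.20976092]), 'tcp_rot': array([-2.07399224e-01,  9.78255982e-01,  8.59123718e-04, -2.39927760e-04]), 'contact_force': array([-0.21272046, -0.41187148,  0.00718807]), 'moment': array([0.00639023, 0.01803806, 0.05707164]), 'finger_gap': 0.08531486400696514}
side {'camera_matrix': array([[461.48700578,   0.        , 252.66390084],
       [  0.        , 461.48700578, 189.68387372],
       [  0.        ,   0.        ,   1.        ]]), 'origin': array([-0.1765394 ,  0.74811664,  0.86233904]), 'orientation': array([-0.34414897,  0.82772841, -0.40816058,  0.17271973])}
top {'camera_matrix': array([[369.54513167,   0.        , 254.26301799],
       [  0.        , 369.54513167, 196.38414326],
       [  0.        ,   0.        ,   1.        ]]), 'origin': array([0.37510174, 0.01778729, 0.89489052]), 'orientation': array([ 0.72432268, -0.68072314,  0.07482644, -0.07983526])}
wrist {'camera_matrix': array([[345.06801477,   0.        , 254.89014398],
       [  0.        , 345.06801477, 195.71219021],
       [  0.        ,   0.        ,   1.        ]]), 'tool_from_camera': array([[-7.88297754e-04, -9.55852755e-01, -2.93845009e-01,
         7.49546903e-02],
       [ 9.99998794e-01, -1.14673537e-03,  1.04753645e-03,
        -7.87755058e-04],
       [-1.33825306e-03, -2.93843829e-01,  9.55852506e-01,
        -1.63685473e-01],
       [ 0.00000000e+00,  0.00000000e+00,  0.00000000e+00,
         1.00000000e+00]])}
```

View pics/top0.png

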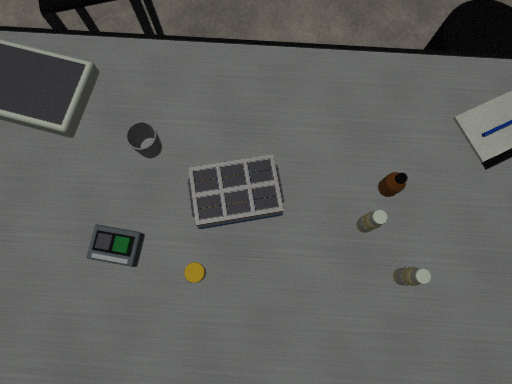

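View pics/side0.png

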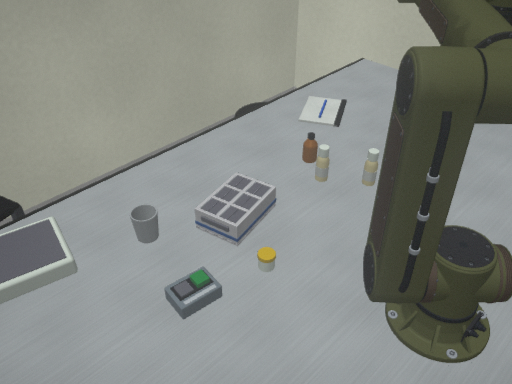

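View pics/wrist0.png

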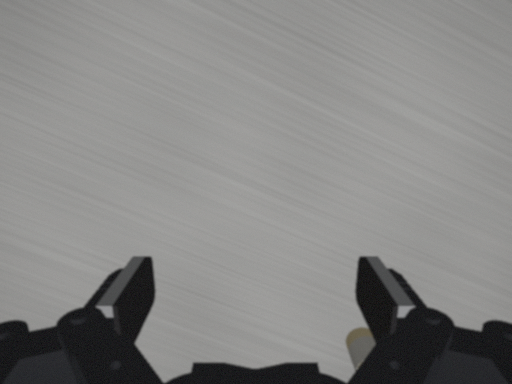

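The top view shows the carrier at (236,191), bottles with caps at (378,217) and (423,276), amber at (392,184), the keys box at (115,245) with green at (122,244), the beaker at (142,138) and the tub at (194,272). Next I'll enlarge it for exact pixels.

```bash
cat > h.py <<'E'
import numpy as np, cv2
from scipy.spatial.transform import Rotation as R
from station import ctrl, camera, workorder
def ray(c,u,v):
    K=c["camera_matrix"]; d=np.linalg.inv(K)@[u,v,1]
    return np.array(c["origin"]), R.from_quat(c["orientation"]).as_matrix()@d
def atz(c,u,v,z):
    o,d=ray(c,u,v); return o+d*(z-o[2])/d[2]
def proj(c,P):
    P=np.atleast_2d(P); q=(P-c["origin"])@R.from_quat(c["orientation"]).as_matrix()
    q=q@c["camera_matrix"].T; return q[:,:2]/q[:,2:]
def wristcam(s):
    c=camera("wrist"); T=c["tool_from_camera"]; Rt=R.from_quat(s["tcp_rot"]).as_matrix()
    c["origin"]=np.array(s["tool_pos"])+Rt@T[:3,3]; c["orientation"]=R.from_matrix(Rt@T[:3,:3]).as_quat(); return c
def save(n,im,box=None,k=1):
    if box: x0,y0,x1,y1=box; im=im[y0:y1,x0:x1]
    cv2.imwrite(f"pics/{n}.png",cv2.resize(im[:,:,::-1],None,fx=k,fy=k,interpolation=cv2.INTER_CUBIC))
E
python3 - <<'E'
import cv2
t=cv2.imread("pics/top0.png")
s=cv2.imread("pics/side0.png")
def cr(n,im,x0,y0,x1,y1,k): cv2.imwrite(f"pics/{n}.png",cv2.resize(im[y0:y1,x0:x1],None,fx=k,fy=k,interpolation=cv2.INTER_CUBIC))
cr("t1",t,180,145,295,240,6)
cr("t2",t,350,165,440,295,4)
cr("t3",t,80,220,150,275,8)
cr("s1",s,185,165,285,245,6)
cr("s2",s,295,125,385,195,6)
cr("s3",s,155,260,230,320,8)
E
```

```text
(no output)
```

View pics/t1.png

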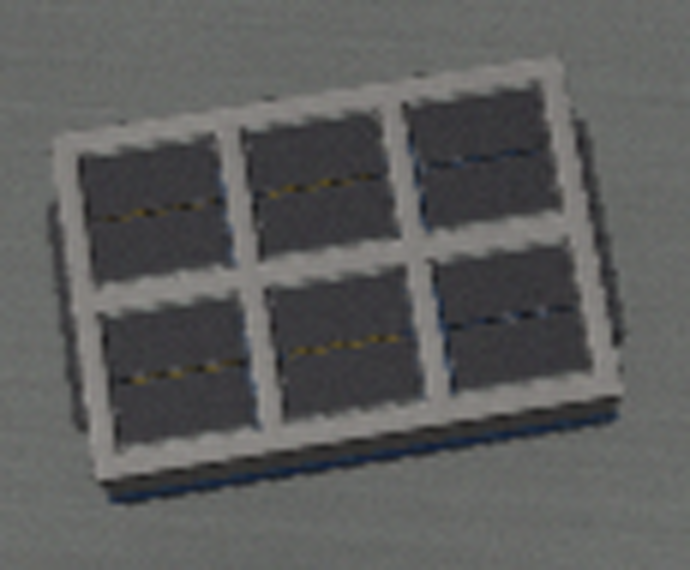

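View pics/t2.png

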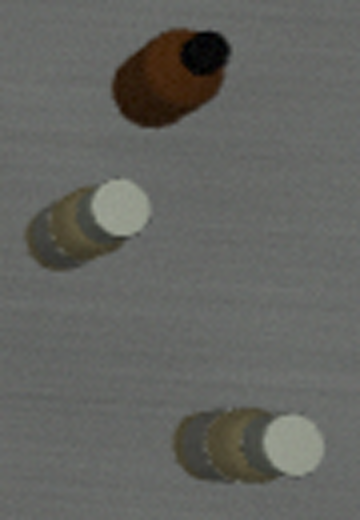

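View pics/t3.png

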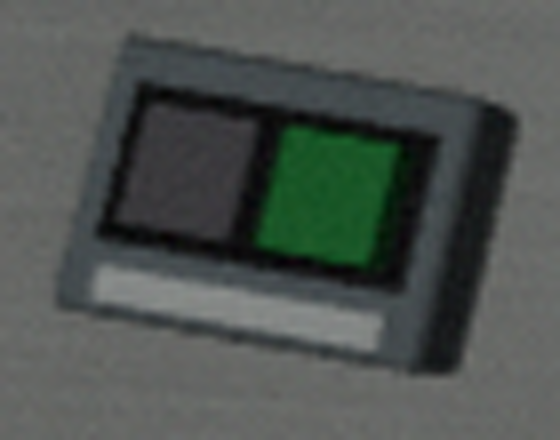

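View pics/s1.png

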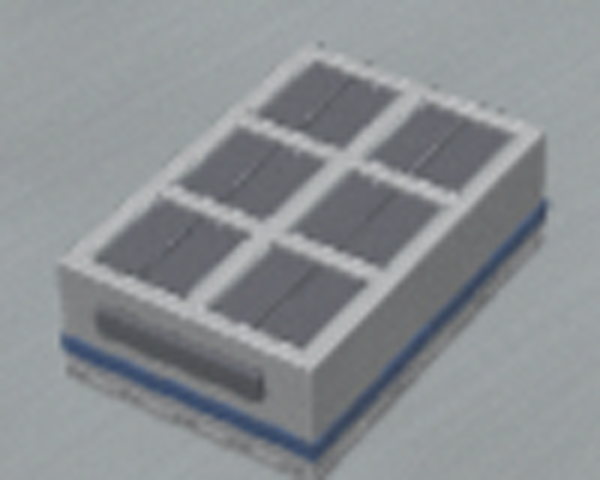

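View pics/s2.png

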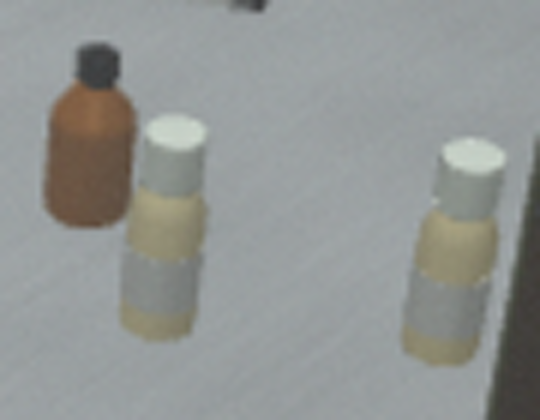

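View pics/s3.png

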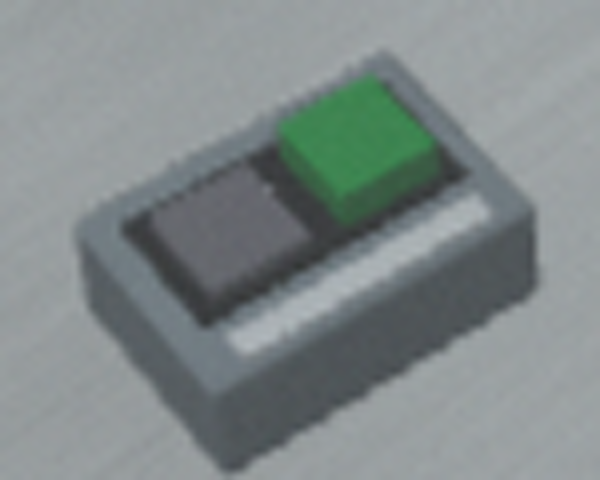

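The enlarged top view shows yellowish light through the slits of the left four cells. The two right (-y) cells look bluish, which hints they are empty, and I'll check by touch. Now the positions.

```bash
cat > loc.py <<'E'
from h import *
t=camera("top"); s=camera("side")
def px(p,o,k): return [(p[0]+.5)/k-.5+o[0],(p[1]+.5)/k-.5+o[1]]
print("carrier")
ct=[(55,135),(560,60),(620,395),(98,480)]; cs=[(58,262),(315,45),(545,130),(310,370)]
a=np.array([atz(t,*px(p,(180,145),6),.07) for p in ct]); b=np.array([atz(s,*px(p,(185,165),6),.07) for p in cs])
print(a.round(4),a.mean(0)); print(b.round(4),b.mean(0))
for w in (a,b):
    # fit pose: order corners (+x,+y),(+x,-y),(-x,-y),(-x,+y)
    M=np.array([[.069,.101],[.069,-.101],[-.069,-.101],[-.069,.101]])
    W=w[:,:2] if w is a else w[[0,1,2,3],:2]
    from itertools import permutations
    best=None
    for r in range(4):
        Wr=np.roll(W,r,0); Wc=Wr-Wr.mean(0)
        U,S,V=np.linalg.svd(Wc.T@M); Q=U@np.diag([1,np.linalg.det(U@V)])@V
        e=np.abs(Wc-M@Q.T).max()
        if best is None or e<best[0]-1e-3: best=(e,r,np.arctan2(Q[1,0],Q[0,0]),W.mean(0))
    print("fit",best)
for n,p,q,z in [("A",(121,208),(176,133),.118),("B",(293,446),(474,157),.118),("amber",(205,53),None,.1)]:
    print(n,atz(t,*px(p,(350,165),4),z), atz(s,*px(q,(295,125),6),z) if q else '')
print("green",atz(t,*px((328,195),(80,220),8),.055),atz(s,*px((358,135),(155,260),8),.055))
E
python3 loc.py
```

```text
carrier
[[ 0.6189  0.186   0.07  ]
 [ 0.6616 -0.008   0.07  ]
 [ 0.5301 -0.0374  0.07  ]
 [ 0.4856  0.1564  0.07  ]] [0.57402094 0.07422791 0.07      ]
[[ 0.616   0.1902  0.07  ]
 [ 0.6574 -0.0065  0.07  ]
 [ 0.5287 -0.0358  0.07  ]
 [ 0.4833  0.1598  0.07  ]] [0.5713713  0.07693559 0.07      ]
fit (np.float64(0.001979132459871122), 0, np.float64(0.22055376576329982), array([0.57402094, 0.07422791]))
fit (np.float64(0.0033210170930812882), 0, np.float64(0.21994154787536724), array([0.5713713 , 0.07693559]))
A [ 0.52041751 -0.24072865  0.118     ] [ 0.51782138 -0.23673713  0.118     ]
B [ 0.40181739 -0.32745017  0.118     ] [ 0.39910729 -0.32326609  0.118     ]
amber [ 0.61431794 -0.29444684  0.1       ] 
green [0.4330665  0.32489981 0.055     ] [0.42965069 0.32751492 0.055     ]
```

>>> {"name": "drive_tool", "arguments": {
  "motion": [
    {"dx": -0.307,"dy": 0.157,"dz": -0.12,"spin": 2.27,"fingers": 1},
    {"dx": -0.307,"dy": 0.157,"dz": -0.12,"spin": 2.27,"fingers": 1},
    {"dx": -0.307,"dy": 0.157,"dz": -0.12,"spin": 2.27,"fingers": 1},
    {"dx": -0.307,"dy": 0.157,"dz": -0.12,"spin": 2.27,"fingers": 1},
    {"dx": -0.307,"dy": 0.157,"dz": -0.12,"spin": 2.27,"fingers": 1},
    {"dx": -0.307,"dy": 0.157,"dz": -0.12,"spin": 2.27,"fingers": 1},
    {"dx": -0.307,"dy": 0.157,"dz": -0.12,"spin": 2.27,"fingers": 1},
    {"dx": -0.307,"dy": 0.157,"dz": -0.12,"spin": 2.27,"fingers": 1}
  ]
}}

```text
time_s: 0.92
tool_pos: [0.4408, -0.3036, 0.3201]
tcp_rot: [-0.11, 0.994, 0.0, 0.0]
contact_force: [1.1, -0.1, -0.2]
finger_gap: 0.0853
```

>>> {"name": "drive_tool", "arguments": {
  "motion": [
    {"dx": 0,"dy": 0,"dz": 0,"spin": 0,"fingers": 1},
    {"dx": 0,"dy": 0,"dz": 0,"spin": 0,"fingers": 1},
    {"dx": 0,"dy": 0,"dz": 0,"spin": 0,"fingers": 1}
  ]
}}

```text
time_s: 1.17
tool_pos: [0.4408, -0.3034, 0.3198]
tcp_rot: [-0.11, 0.994, 0.0, -0.0]
contact_force: [-0.1, 0.4, -0.0]
finger_gap: 0.085
```

```bash
python3 - <<'E'
from h import *
s=ctrl.state(); print(s["tool_pos"],s["tcp_rot"],np.abs(s["qvel"]).max())
c=wristcam(s); save("w1",c["color"],k=1.5)
for P in ([.519,-.239,.118],[.400,-.325,.118]): print(proj(c,P))
E
```

```text
[ 0.44084695 -0.30339854  0.31984859] [-1.10135476e-01  9.93916498e-01  4.11197824e-04 -4.94856027e-05] 0.0317996088620644
[[294.73467478 239.4938261 ]]
[[243.32242511 120.18836562]]
```

View pics/w1.png

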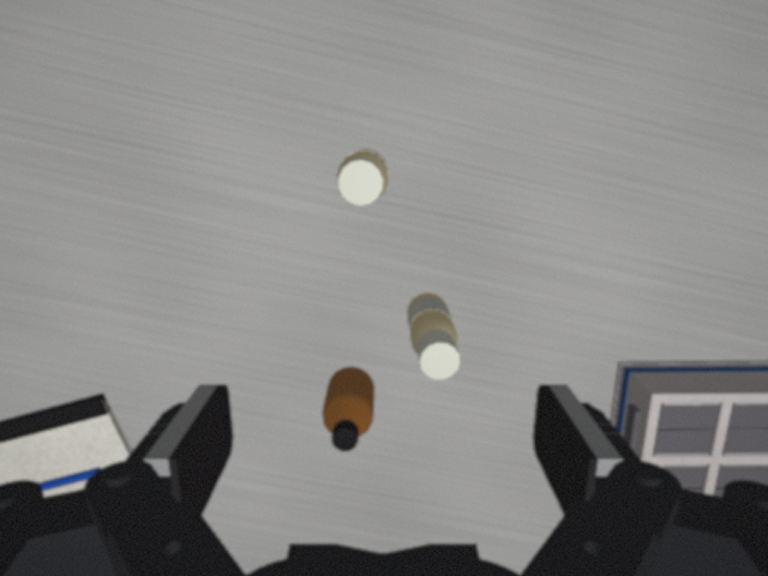

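The wrist view shows bottle B's cap at (240,121), bottle A's cap at (293,240) and the amber cap at (230,290). The carrier corner is at the right and parallel to the image.

```bash
python3 - <<'E'
from h import *
s=ctrl.state(); c=wristcam(s)
im=c["color"].astype(int); m=((im.min(2)>195)).astype(np.uint8); 
n,l,st,ce=cv2.connectedComponentsWithStats(m)
for i in range(1,n):
    if st[i,4]>100: print(st[i],ce[i],atz(c,*ce[i],.118).round(4))
E
```

```text
[227 109  27  28 594] [240.30639731 122.25084175] [ 0.4021 -0.3281  0.118 ]
[282 230  24  23 418] [293.46172249 240.88277512] [ 0.5204 -0.2407  0.118 ]
```

>>> {"name": "drive_tool", "arguments": {
  "motion": [
    {"dx": -0.176,"dy": 0.333,"dz": 0.05,"spin": 0,"fingers": 0},
    {"dx": -0.176,"dy": 0.333,"dz": 0.05,"spin": 0,"fingers": 0},
    {"dx": -0.176,"dy": 0.333,"dz": 0.05,"spin": 0,"fingers": 0},
    {"dx": -0.176,"dy": 0.333,"dz": 0.05,"spin": 0,"fingers": 0},
    {"dx": -0.176,"dy": 0.333,"dz": 0.05,"spin": 0,"fingers": 0},
    {"dx": -0.176,"dy": 0.333,"dz": 0.05,"spin": 0,"fingers": 0},
    {"dx": -0.176,"dy": 0.333,"dz": 0.05,"spin": 0,"fingers": 0},
    {"dx": -0.176,"dy": 0.333,"dz": 0.05,"spin": 0,"fingers": 0}
  ]
}}

```text
time_s: 1.93
tool_pos: [0.5276, 0.0158, 0.2755]
tcp_rot: [-0.108, 0.994, 0.0, -0.0]
contact_force: [1.2, 0.1, 0.3]
finger_gap: -0.0001
```

>>> {"name": "drive_tool", "arguments": {
  "motion": [
    {"dx": 0,"dy": 0.015,"dz": 0,"spin": 0,"fingers": 0},
    {"dx": 0,"dy": 0.015,"dz": 0,"spin": 0,"fingers": 0},
    {"dx": 0,"dy": 0.015,"dz": 0,"spin": 0,"fingers": 0},
    {"dx": 0,"dy": 0.015,"dz": 0,"spin": 0,"fingers": 0}
  ]
}}

```text
time_s: 2.27
tool_pos: [0.5244, 0.0291, 0.2756]
tcp_rot: [-0.107, 0.994, 0.0, -0.0]
contact_force: [-1.3, 0.3, -0.2]
finger_gap: 0.0001
```

```bash
python3 - <<'E'
from h import *
s=ctrl.state(); print(s["tool_pos"],s["tcp_rot"],np.abs(s["qvel"]).max(),s["finger_gap"])
c=wristcam(s); save("w2",c["color"],k=1.5)
E
```

```text
[0.52435646 0.02905133 0.27560385] [-1.07311765e-01  9.94225346e-01  2.90077498e-04 -2.51424564e-04] 0.01182751129894094 0.00014904534137207814
```

View pics/w2.png

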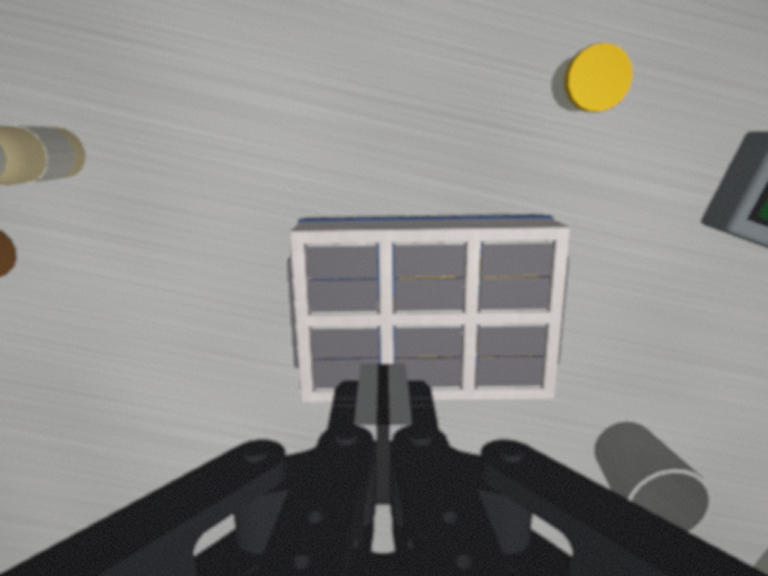

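The wrist view shows the carrier's top corners at (292,229), (570,226), (553,399) and (302,402) in the 1.5x picture. The slits of the -y column are again bluish and the others yellow. Now I'll refine the pose.

```bash
python3 - <<'E'
from h import *
s=ctrl.state(); c=wristcam(s)
W=np.array([atz(c,(u+.5)/1.5-.5,(v+.5)/1.5-.5,.07) for u,v in [(553,399),(302,402),(292,229),(570,226)]])[:,:2]
M=np.array([[.069,.101],[.069,-.101],[-.069,-.101],[-.069,.101]])
Wc=W-W.mean(0); U,S,V=np.linalg.svd(Wc.T@M); Q=U@V
print(W.round(4),W.mean(0),np.arctan2(Q[1,0],Q[0,0]),np.abs(Wc-M@Q.T).max(),np.linalg.det(Q))
save("w2z",c["color"],(190,140,390,275),4)
E
```

```text
[[ 0.6192  0.1883]
 [ 0.664  -0.0067]
 [ 0.5283 -0.037 ]
 [ 0.4839  0.1577]] [0.57384657 0.07555457] 0.22371813223603929 0.0012009683289858908 1.0000000000000002
```

View pics/w2z.png

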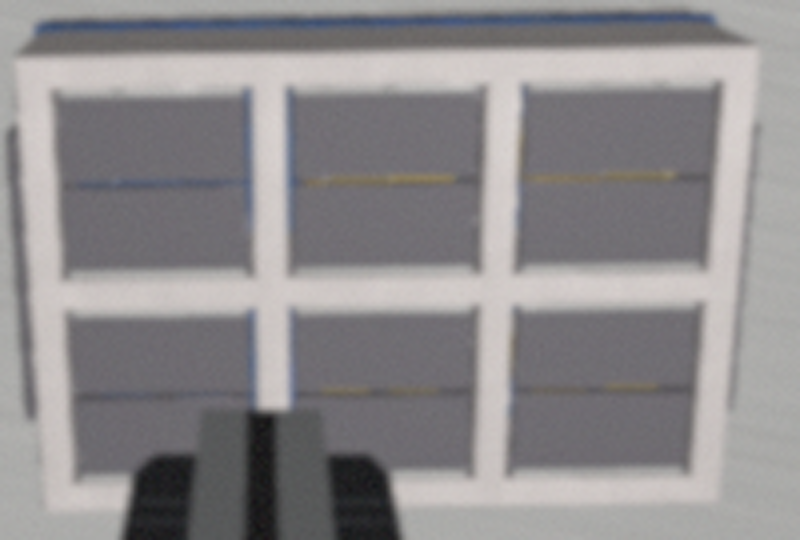

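>>> {"name": "drive_tool", "arguments": {
  "motion": [
    {"dx": -0.0265,"dy": -0.0297,"dz": 0.04,"spin": 0,"fingers": 0},
    {"dx": -0.0265,"dy": -0.0297,"dz": 0.08,"spin": 0,"fingers": 0},
    {"dx": -0.0265,"dy": -0.0297,"dz": 0.12,"spin": 0,"fingers": 0},
    {"dx": -0.0265,"dy": -0.0297,"dz": 0.16,"spin": 0,"fingers": 0},
    {"dx": -0.0265,"dy": -0.0297,"dz": 0.19,"spin": 0,"fingers": 0},
    {"dx": -0.0265,"dy": -0.0297,"dz": 0.19,"spin": 0,"fingers": 0},
    {"dx": -0.0265,"dy": -0.0297,"dz": 0.19,"spin": 0,"fingers": 0},
    {"dx": -0.0265,"dy": -0.0297,"dz": 0.19,"spin": 0,"fingers": 0}
  ]
}}

```text
time_s: 3.03
tool_pos: [0.5582, 0.005, 0.0892]
tcp_rot: [-0.107, 0.994, 0.0, 0.002]
contact_force: [-0.4, 0.5, 0.6]
finger_gap: -0.0001
```

>>> {"name": "drive_tool", "arguments": {
  "motion": [
    {"dx": 0.001,"dy": 0,"dz": 0.015,"spin": 0,"fingers": 0},
    {"dx": 0.001,"dy": 0,"dz": 0.021,"spin": 0,"fingers": 0},
    {"dx": 0.001,"dy": 0,"dz": 0.025,"spin": 0,"fingers": 0},
    {"dx": 0.001,"dy": 0,"dz": 0.029,"spin": 0,"fingers": 0},
    {"dx": 0.001,"dy": 0,"dz": 0.032,"spin": 0,"fingers": 0},
    {"dx": 0.001,"dy": 0,"dz": 0.034,"spin": 0,"fingers": 0}
  ]
}}

```text
time_s: 3.53
tool_pos: [0.5575, 0.0049, 0.0554]
tcp_rot: [-0.107, 0.994, 0.0, 0.002]
contact_force: [0.6, 0.5, 0.1]
finger_gap: 0.0006
```

>>> {"name": "drive_tool", "arguments": {
  "motion": [
    {"dx": 0,"dy": 0,"dz": 0.003,"spin": 0,"fingers": 0},
    {"dx": 0,"dy": 0,"dz": 0.006,"spin": 0,"fingers": 0},
    {"dx": 0,"dy": 0,"dz": 0.008,"spin": 0,"fingers": 0},
    {"dx": 0,"dy": 0,"dz": 0.008,"spin": 0,"fingers": 0}
  ]
}}

```text
time_s: 3.87
tool_pos: [0.5573, 0.0048, 0.0469]
tcp_rot: [-0.107, 0.994, 0.0, 0.002]
contact_force: [-0.7, -0.2, 0.2]
finger_gap: -0.0003
```

P2 is clear at 23 mm below the wall tops. Now the other cell.

>>> {"name": "drive_tool", "arguments": {
  "motion": [
    {"dx": 0,"dy": 0,"dz": -0.025,"spin": 0,"fingers": 0},
    {"dx": 0,"dy": 0,"dz": -0.042,"spin": 0,"fingers": 0},
    {"dx": 0,"dy": 0,"dz": -0.042,"spin": 0,"fingers": 0},
    {"dx": -0.03,"dy": 0.0015,"dz": -0.042,"spin": 0,"fingers": 0},
    {"dx": -0.0635,"dy": 0.0015,"dz": -0.042,"spin": 0,"fingers": 0},
    {"dx": -0.0635,"dy": 0.0015,"dz": -0.042,"spin": 0,"fingers": 0},
    {"dx": -0.0635,"dy": 0.0015,"dz": -0.042,"spin": 0,"fingers": 0}
  ]
}}

```text
time_s: 4.45
tool_pos: [0.6191, 0.0199, 0.0868]
tcp_rot: [-0.107, 0.994, -0.0, 0.0]
contact_force: [-1.0, -0.4, -0.9]
finger_gap: 0.0004
```

>>> {"name": "drive_tool", "arguments": {
  "motion": [
    {"dx": 0,"dy": 0,"dz": 0.015,"spin": 0,"fingers": 0},
    {"dx": 0,"dy": 0,"dz": 0.021,"spin": 0,"fingers": 0},
    {"dx": 0,"dy": 0,"dz": 0.025,"spin": 0,"fingers": 0},
    {"dx": 0,"dy": 0,"dz": 0.029,"spin": 0,"fingers": 0},
    {"dx": 0,"dy": 0,"dz": 0.032,"spin": 0,"fingers": 0},
    {"dx": 0,"dy": 0,"dz": 0.034,"spin": 0,"fingers": 0}
  ]
}}

```text
time_s: 4.95
tool_pos: [0.6191, 0.0199, 0.0531]
tcp_rot: [-0.107, 0.994, -0.0, 0.0]
contact_force: [0.1, -0.2, 0.3]
finger_gap: 0.0
```

>>> {"name": "drive_tool", "arguments": {
  "motion": [
    {"dx": 0,"dy": 0,"dz": 0.003,"spin": 0,"fingers": 0},
    {"dx": 0,"dy": 0,"dz": 0.006,"spin": 0,"fingers": 0},
    {"dx": 0,"dy": 0,"dz": 0.008,"spin": 0,"fingers": 0},
    {"dx": 0,"dy": 0,"dz": 0.008,"spin": 0,"fingers": 0}
  ]
}}

```text
time_s: 5.28
tool_pos: [0.6188, 0.0198, 0.0447]
tcp_rot: [-0.107, 0.994, -0.0, 0.0]
contact_force: [-0.1, 0.5, 0.5]
finger_gap: 0.0001
```

Both -y cells are empty. I'll fetch bottle A.

>>> {"name": "drive_tool", "arguments": {
  "motion": [
    {"dx": 0,"dy": 0,"dz": -0.04,"spin": 0,"fingers": 0},
    {"dx": 0,"dy": 0,"dz": -0.08,"spin": 0,"fingers": 0},
    {"dx": 0,"dy": 0,"dz": -0.12,"spin": 0,"fingers": 0},
    {"dx": 0.02,"dy": -0.03,"dz": -0.14,"spin": 0,"fingers": 0.5},
    {"dx": 0.1517,"dy": -0.2335,"dz": -0.155,"spin": 0,"fingers": 1},
    {"dx": 0.1517,"dy": -0.2335,"dz": -0.155,"spin": 0,"fingers": 1},
    {"dx": 0.1517,"dy": -0.2335,"dz": -0.155,"spin": 0,"fingers": 1},
    {"dx": 0.1517,"dy": -0.2335,"dz": -0.155,"spin": 0,"fingers": 1}
  ]
}}

```text
time_s: 5.95
tool_pos: [0.546, -0.1707, 0.1956]
tcp_rot: [-0.107, 0.994, -0.0, 0.001]
contact_force: [1.2, -1.2, 0.3]
finger_gap: 0.0606
```

```bash
python3 - <<'E'
from h import *
s=ctrl.state(); print(s["tool_pos"],s["tcp_rot"])
Rt=R.from_quat(s["tcp_rot"]).as_matrix()
print(Rt.T@(np.array([.5204,-.2407,.2])-s["tool_pos"]))
E
```

```text
[ 0.54603329 -0.17072446  0.19562265] [-1.07016603e-01  9.94257019e-01 -2.52040834e-04  6.02003485e-04]
[ 0.03993223 -0.06292063 -0.00438336]
```

>>> {"name": "drive_tool", "arguments": {
  "motion": [
    {"dx": 0.04,"dy": -0.063,"dz": -0.004,"spin": 0,"fingers": 1},
    {"dx": 0.04,"dy": -0.063,"dz": -0.004,"spin": 0,"fingers": 1},
    {"dx": 0.04,"dy": -0.063,"dz": -0.004,"spin": 0,"fingers": 1},
    {"dx": 0.04,"dy": -0.063,"dz": -0.004,"spin": 0,"fingers": 1},
    {"dx": 0.04,"dy": -0.063,"dz": -0.004,"spin": 0,"fingers": 1}
  ]
}}

```text
time_s: 6.37
tool_pos: [0.5203, -0.2408, 0.1996]
tcp_rot: [-0.107, 0.994, -0.0, 0.001]
contact_force: [-0.3, 0.5, -0.3]
finger_gap: 0.0857
```

```bash
python3 - <<'E'
from h import *
s=ctrl.state(); print(s["tool_pos"],s["tcp_rot"])
Rt=R.from_quat(s["tcp_rot"]).as_matrix()
c=wristcam(s); save("w3",c["color"],k=1.5)
im=c["color"].astype(int); m=((im.min(2)>185)).astype(np.uint8); 
n,l,st,ce=cv2.connectedComponentsWithStats(m)
for i in range(1,n):
    if st[i,4]>100: P=atz(c,*ce[i],.118); print(st[i],ce[i],P.round(4), Rt.T@(P-s["tool_pos"]))
E
```

```text
[ 0.52033731 -0.24083147  0.1996103 ] [-1.06684930e-01  9.94292637e-01 -1.56890822e-04  6.73609009e-04]
[140   0  42  18 539] [160.92207792   6.63079777] [ 0.4107 -0.3262  0.118 ] [ 0.12536078 -0.06016813  0.08147407]
[ 236  176   40   39 1218] [255.40968801 194.76436782] [ 0.5203 -0.241   0.118 ] [ 0.00019636 -0.00012448  0.08161018]
```

View pics/w3.png

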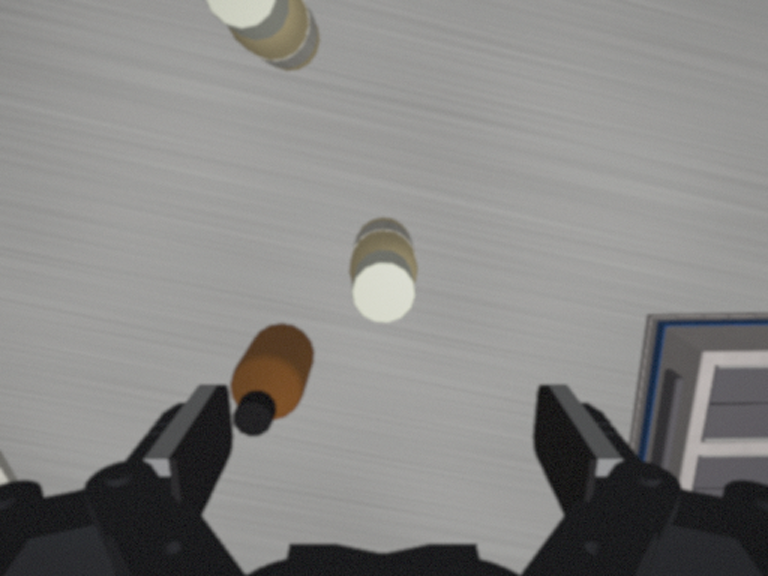

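The cap is centred under the TCP, at (255,195). The amber bottle is clear of the left finger.

>>> {"name": "drive_tool", "arguments": {
  "motion": [
    {"dx": 0,"dy": 0,"dz": 0.04,"spin": 0,"fingers": 1},
    {"dx": 0,"dy": 0,"dz": 0.075,"spin": 0,"fingers": 1},
    {"dx": 0,"dy": 0,"dz": 0.1,"spin": 0,"fingers": 1},
    {"dx": 0,"dy": 0,"dz": 0.114,"spin": 0,"fingers": 1},
    {"dx": 0,"dy": 0,"dz": 0.114,"spin": 0,"fingers": 0.7},
    {"dx": 0,"dy": 0,"dz": 0.114,"spin": 0,"fingers": 0.6},
    {"dx": 0,"dy": 0,"dz": 0.114,"spin": 0,"fingers": 0.5},
    {"dx": 0,"dy": 0,"dz": 0.114,"spin": 0,"fingers": 0.2}
  ]
}}

```text
time_s: 7.08
tool_pos: [0.5219, -0.2401, 0.0876]
tcp_rot: [-0.108, 0.994, -0.001, 0.002]
contact_force: [-0.2, 0.1, 0.4]
finger_gap: 0.0388
```

>>> {"name": "drive_tool", "arguments": {
  "motion": [
    {"dx": 0,"dy": 0,"dz": 0,"spin": 0,"fingers": 0},
    {"dx": 0,"dy": 0,"dz": 0,"spin": 0,"fingers": 0},
    {"dx": 0,"dy": 0,"dz": 0,"spin": 0,"fingers": 0},
    {"dx": 0,"dy": 0,"dz": 0,"spin": 0,"fingers": 0}
  ]
}}

```text
time_s: 7.42
tool_pos: [0.5223, -0.2402, 0.0884]
tcp_rot: [-0.108, 0.994, -0.001, 0.003]
contact_force: [-0.2, 0.9, 2.3]
finger_gap: 0.0294
```

>>> {"name": "drive_tool", "arguments": {
  "motion": [
    {"dx": 0,"dy": 0,"dz": -0.01,"spin": 0,"fingers": 0},
    {"dx": 0,"dy": 0,"dz": -0.03,"spin": 0,"fingers": 0},
    {"dx": 0,"dy": 0,"dz": -0.06,"spin": 0,"fingers": 0},
    {"dx": 0,"dy": 0,"dz": -0.09,"spin": 0,"fingers": 0},
    {"dx": 0,"dy": 0,"dz": -0.1,"spin": 0,"fingers": 0},
    {"dx": 0,"dy": 0,"dz": -0.1,"spin": 0,"fingers": 0},
    {"dx": 0,"dy": 0,"dz": -0.1,"spin": 0,"fingers": 0}
  ]
}}

```text
time_s: 8.0
tool_pos: [0.522, -0.24, 0.1889]
tcp_rot: [-0.108, 0.994, -0.001, 0.003]
contact_force: [0.6, -1.0, -1.5]
finger_gap: 0.0288
```

```bash
python3 - <<'E'
from h import *
s=ctrl.state(); print(s["tool_pos"],s["tcp_rot"],s["contact_force"],s["finger_gap"])
Rt=R.from_quat(s["tcp_rot"]).as_matrix()
c=wristcam(s); save("w4",c["color"],k=1.5); t=camera("side"); save("s4",t["color"],(250,80,400,220),4)
c1=np.array([.619,.0198]);
for P in ([.619,.0198],[.5566,.0058]): print(Rt.T@(np.array([*P,.2])-s["tool_pos"]))
E
```

```text
[ 0.52198205 -0.23998672  0.18892053] [-1.07602512e-01  9.94188343e-01 -7.44963723e-04  3.26859612e-03] [ 0.57113068 -0.98332872 -1.5360058 ] 0.028847744548443393
[-0.15042326  0.23298951 -0.01063521]
[-0.08647413  0.23266417 -0.01103987]
```

View pics/w4.png

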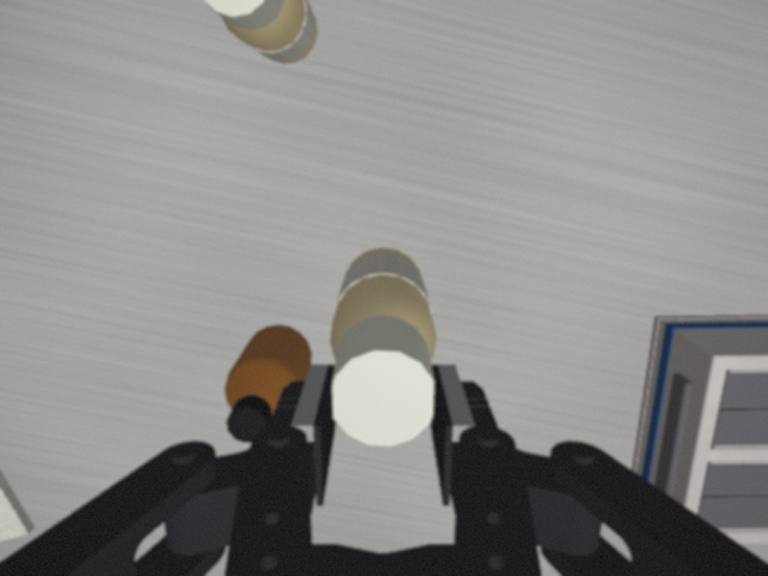

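View pics/s4.png

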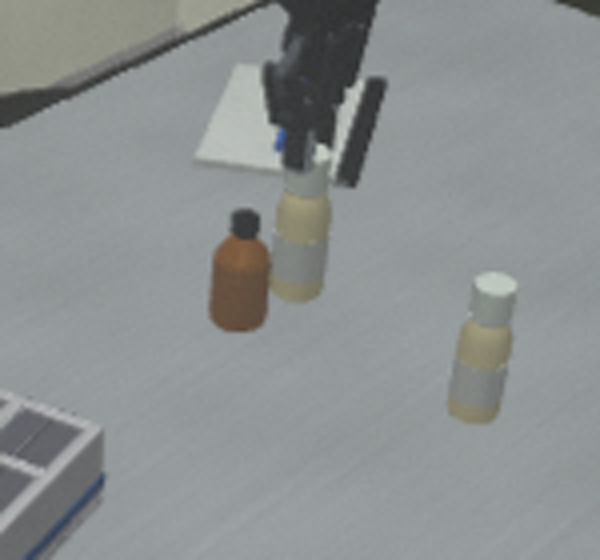

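Bottle A is held upright. Its cap is at (255,265), about 2 mm along +x of the tool from the TCP. I'll carry it to the far -y cell.

>>> {"name": "drive_tool", "arguments": {
  "motion": [
    {"dx": -0.02,"dy": 0.03,"dz": -0.011,"spin": 0,"fingers": 0},
    {"dx": -0.043,"dy": 0.065,"dz": -0.011,"spin": 0,"fingers": 0},
    {"dx": -0.065,"dy": 0.1,"dz": -0.011,"spin": 0,"fingers": 0},
    {"dx": -0.087,"dy": 0.133,"dz": -0.011,"spin": 0,"fingers": 0},
    {"dx": -0.109,"dy": 0.167,"dz": -0.011,"spin": 0,"fingers": 0},
    {"dx": -0.131,"dy": 0.2,"dz": -0.011,"spin": 0,"fingers": 0},
    {"dx": -0.1526,"dy": 0.233,"dz": -0.011,"spin": 0,"fingers": 0},
    {"dx": -0.1526,"dy": 0.233,"dz": -0.011,"spin": 0,"fingers": 0}
  ]
}}

```text
time_s: 8.77
tool_pos: [0.6209, 0.0262, 0.1947]
tcp_rot: [-0.11, 0.994, 0.0, -0.0]
contact_force: [-0.7, -1.0, -2.1]
finger_gap: 0.0289
```

>>> {"name": "drive_tool", "arguments": {
  "motion": [
    {"dx": 0,"dy": 0,"dz": 0,"spin": 0,"fingers": 0},
    {"dx": 0,"dy": 0,"dz": 0,"spin": 0,"fingers": 0}
  ]
}}

```text
time_s: 8.93
tool_pos: [0.6202, 0.0269, 0.1923]
tcp_rot: [-0.111, 0.994, 0.0, -0.002]
contact_force: [-1.0, 0.9, -1.8]
finger_gap: 0.0288
```

```bash
cat > chk.py <<'E'
import sys
from h import *
n,k,off=sys.argv[1],int(sys.argv[2]),float(sys.argv[3])
s=ctrl.state(); print(s["tool_pos"],s["tcp_rot"],s["contact_force"],s["finger_gap"],s["time_s"])
Rt=R.from_quat(s["tcp_rot"]).as_matrix()
c=wristcam(s); save(n+"w",c["color"],k=1.5); t=camera("side"); save(n+"s",t["color"],(180,100,300,230),4)
P=[[.619,.0198],[.5566,.0058]][k]
print("tool delta",Rt.T@(np.array([*P,.0])-s["tool_pos"])-[off,0,0])
E
python3 chk.py i1 0 .0022
```

```text
[0.6202472  0.02693051 0.19233331] [-1.10753099e-01  9.93845241e-01  4.48546596e-05 -2.32057727e-03] [-0.96414061  0.89274161 -1.83364412] 0.028785833054661928 8.9333
tool delta [-0.00029892 -0.00679703  0.19234003]
```

View pics/i1w.png

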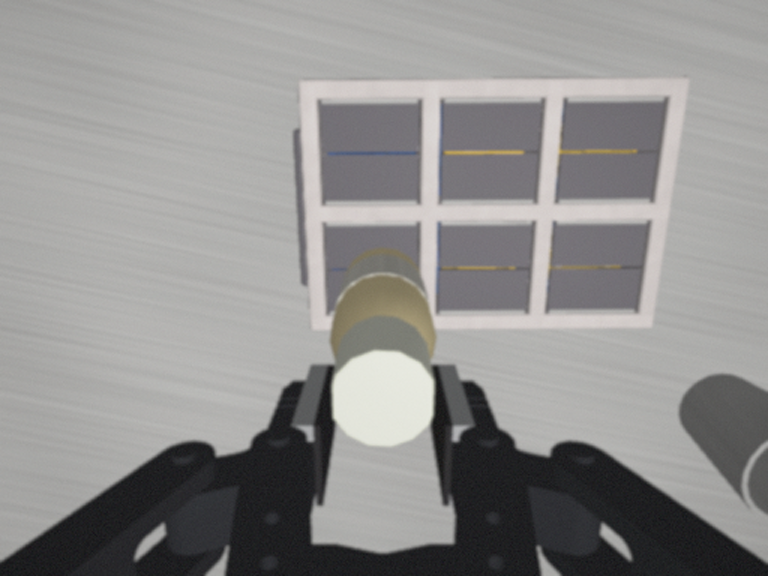

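View pics/i1s.png

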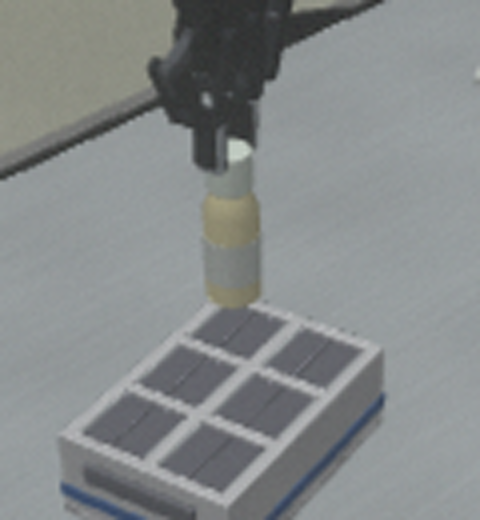

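Bottle A hangs over the far -y cell. It needs about 7 mm toward -y. I'll re-measure the carrier from this closer picture.

```bash
python3 - <<'E'
from h import *
s=ctrl.state(); c=wristcam(s)
W=np.array([atz(c,(u+.5)/1.5-.5,(v+.5)/1.5-.5,.07) for u,v in [(652,326),(313,329),(300,80),(688,78)]])[:,:2]
M=np.array([[.069,.101],[.069,-.101],[-.069,-.101],[-.069,.101]])
Wc=W-W.mean(0); U,S,V=np.linalg.svd(Wc.T@M); Q=U@V
print(W.round(4),W.mean(0),np.arctan2(Q[1,0],Q[0,0]),np.abs(Wc-M@Q.T).max())
for p in ([.032,-.064],[-.032,-.064]): print(W.mean(0)+Q@p)
E
```

```text
[[ 0.6182  0.1881]
 [ 0.6636 -0.0077]
 [ 0.53   -0.0388]
 [ 0.4855  0.1564]] [0.57434055 0.0745103 ] 0.22790167705577785 0.0012372727662904315
[0.61997289 0.01939506]
[0.55762776 0.00493528]
```

>>> {"name": "drive_tool", "arguments": {
  "motion": [
    {"dx": -0.0005,"dy": -0.007,"dz": 0,"spin": 0,"fingers": 0},
    {"dx": -0.0005,"dy": -0.007,"dz": 0.01,"spin": 0,"fingers": 0},
    {"dx": -0.0005,"dy": -0.007,"dz": 0.022,"spin": 0,"fingers": 0},
    {"dx": -0.0005,"dy": -0.007,"dz": 0.031,"spin": 0,"fingers": 0},
    {"dx": -0.0005,"dy": -0.007,"dz": 0.031,"spin": 0,"fingers": 0},
    {"dx": -0.0005,"dy": -0.007,"dz": 0.031,"spin": 0,"fingers": 0}
  ]
}}

```text
time_s: 9.58
tool_pos: [0.6219, 0.0181, 0.162]
tcp_rot: [-0.109, 0.994, -0.0, -0.002]
contact_force: [-0.4, 0.6, -0.1]
finger_gap: 0.0291
```

```bash
python3 chk.py i2 0 .0022
```

```text
[0.62191468 0.01812602 0.16197902] [-1.09464841e-01  9.93988763e-01 -2.77066926e-04 -1.92635402e-03] [-0.41347685  0.56979303 -0.08724188] 0.029052006674848006 9.5833
tool delta [-0.0003496   0.00228904  0.16198715]
```

View pics/i2w.png

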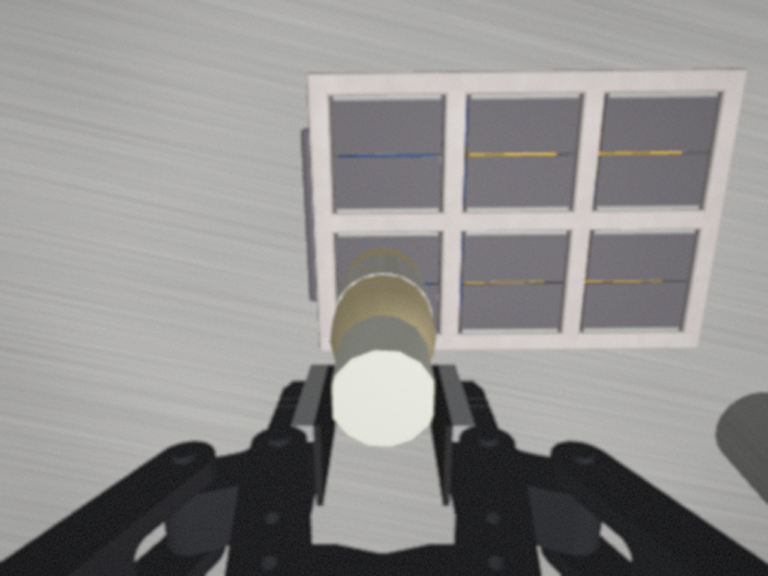

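View pics/i2s.png

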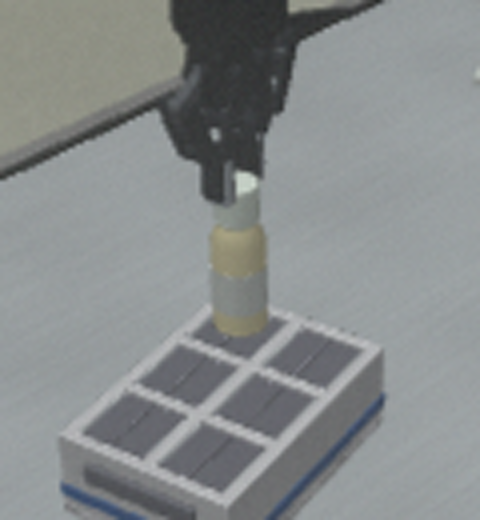

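It is centred to about 2 mm, so I'll go down into the cell.

>>> {"name": "drive_tool", "arguments": {
  "motion": [
    {"dx": -0.0003,"dy": 0.002,"dz": 0.0,"spin": 0,"fingers": 0},
    {"dx": -0.0003,"dy": 0.002,"dz": 0.005,"spin": 0,"fingers": 0},
    {"dx": -0.0003,"dy": 0.002,"dz": 0.01,"spin": 0,"fingers": 0},
    {"dx": -0.0003,"dy": 0.002,"dz": 0.015,"spin": 0,"fingers": 0},
    {"dx": -0.0003,"dy": 0.002,"dz": 0.02,"spin": 0,"fingers": 0},
    {"dx": -0.0003,"dy": 0.002,"dz": 0.024,"spin": 0,"fingers": 0}
  ]
}}

```text
time_s: 10.18
tool_pos: [0.6222, 0.0204, 0.1387]
tcp_rot: [-0.11, 0.994, -0.0, -0.001]
contact_force: [-0.6, 1.2, -1.5]
finger_gap: 0.0296
```

>>> {"name": "drive_tool", "arguments": {
  "motion": [
    {"dx": 0,"dy": 0,"dz": 0.006,"spin": 0,"fingers": 0},
    {"dx": 0,"dy": 0,"dz": 0.012,"spin": 0,"fingers": 0},
    {"dx": 0,"dy": 0,"dz": 0.018,"spin": 0,"fingers": 0},
    {"dx": 0,"dy": 0,"dz": 0.024,"spin": 0,"fingers": 0},
    {"dx": 0,"dy": 0,"dz": 0.03,"spin": 0,"fingers": 0},
    {"dx": 0,"dy": 0,"dz": 0.035,"spin": 0,"fingers": 0}
  ]
}}

```text
time_s: 10.68
tool_pos: [0.622, 0.0203, 0.1028]
tcp_rot: [-0.11, 0.994, -0.0, -0.001]
contact_force: [0.3, 0.2, -3.1]
finger_gap: 0.029
```

```bash
python3 chk.py i3 0 .0022
```

```text
[0.62200788 0.02031384 0.10278766] [-1.09566935e-01  9.93978591e-01 -1.99162442e-04 -1.26773415e-03] [ 0.34271446  0.2449267  -3.11153335] 0.02904976404757126 10.6833
tool delta [0.00058404 0.0001658  0.10279511]
```

View pics/i3s.png

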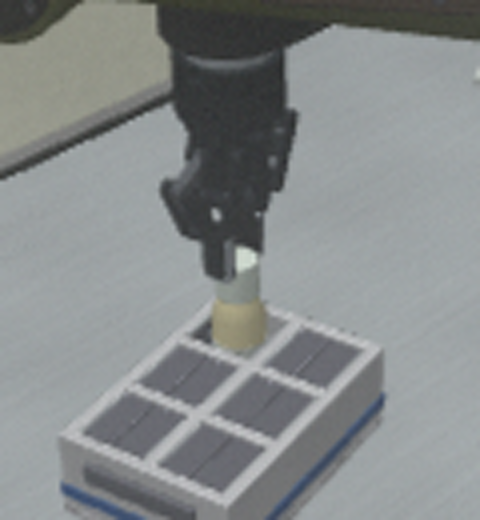

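>>> {"name": "drive_tool", "arguments": {
  "motion": [
    {"dx": 0,"dy": 0,"dz": 0.003,"spin": 0,"fingers": 0},
    {"dx": 0,"dy": 0,"dz": 0.005,"spin": 0,"fingers": 0},
    {"dx": 0,"dy": 0,"dz": 0.006,"spin": 0,"fingers": 0},
    {"dx": 0,"dy": 0,"dz": 0.006,"spin": 0,"fingers": 0}
  ]
}}

```text
time_s: 11.12
tool_pos: [0.6217, 0.0203, 0.0965]
tcp_rot: [-0.11, 0.994, -0.0, -0.002]
contact_force: [-0.8, -0.1, -0.3]
finger_gap: 0.0289
```

>>> {"name": "drive_tool", "arguments": {
  "motion": [
    {"dx": 0,"dy": 0,"dz": 0.0005,"spin": 0,"fingers": 0},
    {"dx": 0,"dy": 0,"dz": 0.001,"spin": 0,"fingers": 0},
    {"dx": 0,"dy": 0,"dz": 0.0015,"spin": 0,"fingers": 0},
    {"dx": 0,"dy": 0,"dz": 0.0015,"spin": 0,"fingers": 0}
  ]
}}

```text
time_s: 11.45
tool_pos: [0.6224, 0.0204, 0.0966]
tcp_rot: [-0.11, 0.994, -0.0, -0.001]
contact_force: [-1.0, 0.5, 5.0]
finger_gap: 0.0289
```

It rests on the floor with 5 N upward force at the expected height. I'll release and lift.

>>> {"name": "drive_tool", "arguments": {
  "motion": [
    {"dx": 0,"dy": 0,"dz": -0.0005,"spin": 0,"fingers": 0.5},
    {"dx": 0,"dy": 0,"dz": -0.0005,"spin": 0,"fingers": 0.7},
    {"dx": 0,"dy": 0,"dz": -0.0005,"spin": 0,"fingers": 0.7},
    {"dx": 0,"dy": 0,"dz": -0.0005,"spin": 0,"fingers": 0.8},
    {"dx": 0,"dy": 0,"dz": -0.02,"spin": 0,"fingers": 0.8},
    {"dx": 0,"dy": 0,"dz": -0.05,"spin": 0,"fingers": 0.8},
    {"dx": 0,"dy": 0,"dz": -0.09,"spin": 0,"fingers": 0.8},
    {"dx": 0,"dy": 0,"dz": -0.11,"spin": 0,"fingers": 0.8}
  ]
}}

```text
time_s: 12.12
tool_pos: [0.6234, 0.02, 0.2113]
tcp_rot: [-0.11, 0.994, -0.001, 0.002]
contact_force: [-0.1, -1.0, 1.4]
finger_gap: 0.0682
```

```bash
python3 chk.py i4 0 0; python3 - <<'E'
from h import *
s=ctrl.state(); Rt=R.from_quat(s["tcp_rot"]).as_matrix()
print(Rt.T@(np.array([.402,-.328,.21])-s["tool_pos"]))
E
```

```text
[0.62337501 0.01998043 0.21129855] [-1.09663767e-01  9.93966918e-01 -7.35067889e-04  1.75607918e-03] [-0.06973417 -0.96846214  1.42966681] 0.06820791200409039 12.1167
tool delta [0.00501266 0.00116782 0.21128123]
[ 0.29286754 -0.29149625  0.00048383]
```

View pics/i4s.png

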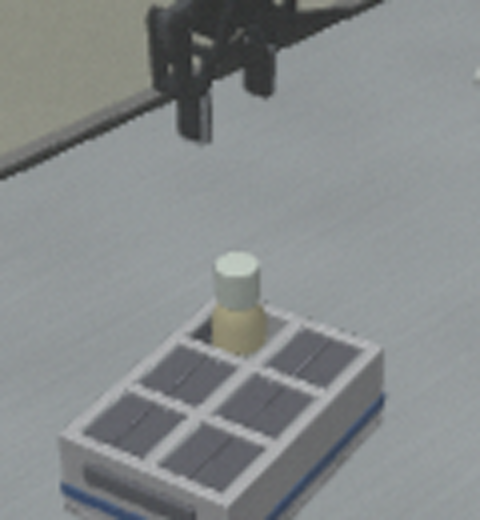

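View pics/i4w.png

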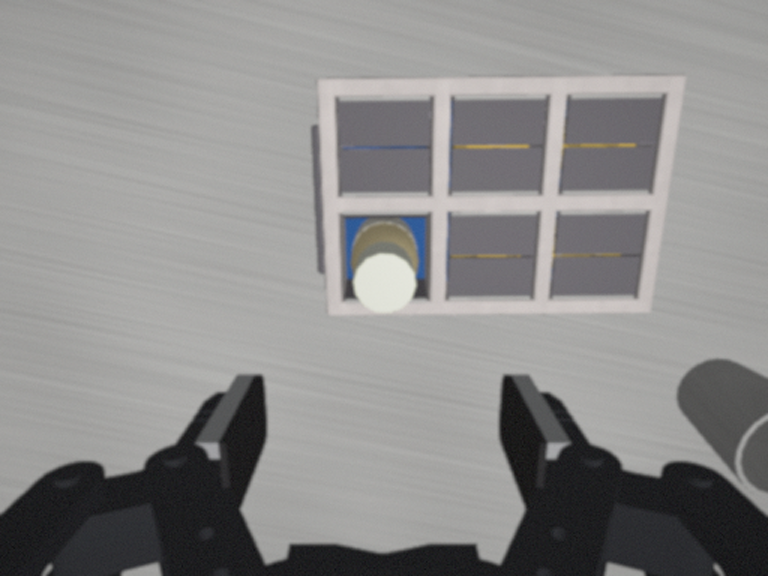

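Bottle A stands upright in the far -y cell, centred over the blue floor at (385,280). Now bottle B.

>>> {"name": "drive_tool", "arguments": {
  "motion": [
    {"dx": 0.293,"dy": -0.2915,"dz": 0,"spin": 0,"fingers": 1},
    {"dx": 0.293,"dy": -0.2915,"dz": 0,"spin": 0,"fingers": 1},
    {"dx": 0.293,"dy": -0.2915,"dz": 0,"spin": 0,"fingers": 1},
    {"dx": 0.293,"dy": -0.2915,"dz": 0,"spin": 0,"fingers": 1},
    {"dx": 0.293,"dy": -0.2915,"dz": 0,"spin": 0,"fingers": 1},
    {"dx": 0.293,"dy": -0.2915,"dz": 0,"spin": 0,"fingers": 1},
    {"dx": 0.293,"dy": -0.2915,"dz": 0,"spin": 0,"fingers": 1},
    {"dx": 0.293,"dy": -0.2915,"dz": 0,"spin": 0,"fingers": 1}
  ]
}}

```text
time_s: 12.88
tool_pos: [0.4426, -0.2624, 0.2093]
tcp_rot: [-0.11, 0.994, -0.0, 0.004]
contact_force: [0.8, -1.4, 0.0]
finger_gap: 0.0853
```

```bash
python3 - <<'E'
from h import *
s=ctrl.state(); Rt=R.from_quat(s["tcp_rot"]).as_matrix()
print(s["tool_pos"],Rt.T@(np.array([.402,-.328,.2])-s["tool_pos"]))
E
```

```text
[ 0.44262624 -0.26238113  0.20929148] [ 0.05403876 -0.05515558  0.0089629 ]
```

>>> {"name": "drive_tool", "arguments": {
  "motion": [
    {"dx": 0.054,"dy": -0.055,"dz": 0.009,"spin": 0,"fingers": 1},
    {"dx": 0.054,"dy": -0.055,"dz": 0.009,"spin": 0,"fingers": 1},
    {"dx": 0.054,"dy": -0.055,"dz": 0.009,"spin": 0,"fingers": 1},
    {"dx": 0.054,"dy": -0.055,"dz": 0.009,"spin": 0,"fingers": 1},
    {"dx": 0.054,"dy": -0.055,"dz": 0.009,"spin": 0,"fingers": 1}
  ]
}}

```text
time_s: 13.3
tool_pos: [0.4018, -0.3278, 0.1994]
tcp_rot: [-0.109, 0.994, 0.0, 0.003]
contact_force: [-0.9, -0.4, 0.1]
finger_gap: 0.0855
```

```bash
python3 - <<'E'
from h import *
s=ctrl.state(); print(s["tool_pos"],s["tcp_rot"])
Rt=R.from_quat(s["tcp_rot"]).as_matrix()
c=wristcam(s); save("w5",c["color"],k=1.5)
im=c["color"].astype(int); m=((im.min(2)>185)).astype(np.uint8); 
n,l,st,ce=cv2.connectedComponentsWithStats(m)
for i in range(1,n):
    if st[i,4]>100: P=atz(c,*ce[i],.118); print(st[i],ce[i],P.round(4), Rt.T@(P-s["tool_pos"]))
E
```

```text
[ 0.40183892 -0.32783116  0.19942662] [-1.09455642e-01  9.93986188e-01  1.91676605e-04  3.29912480e-03]
[ 236  176   39   38 1180] [254.88559322 194.43220339] [ 0.402  -0.3284  0.118 ] [ 0.00050984 -0.00051597  0.0814252 ]
```

View pics/w5.png

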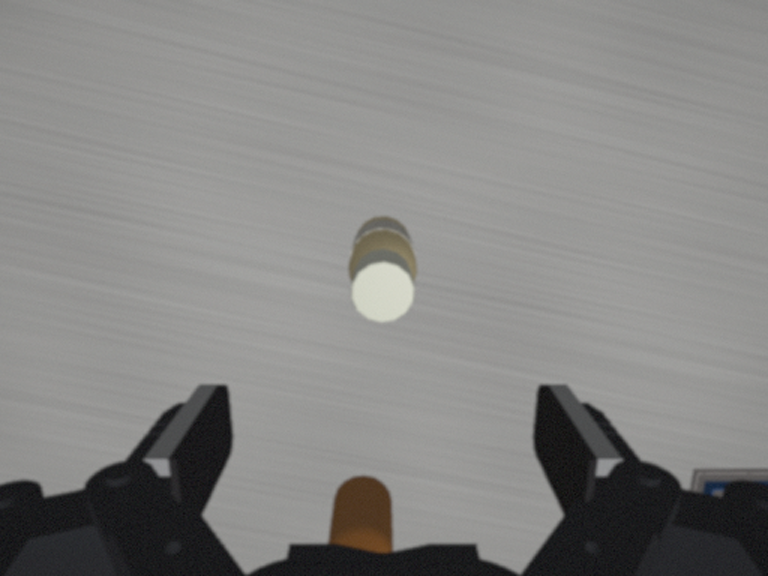

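Cap B is centred at (255,194). Descend and grip.

>>> {"name": "drive_tool", "arguments": {
  "motion": [
    {"dx": 0.001,"dy": 0,"dz": 0.04,"spin": 0,"fingers": 1},
    {"dx": 0.001,"dy": 0,"dz": 0.075,"spin": 0,"fingers": 1},
    {"dx": 0.001,"dy": 0,"dz": 0.1,"spin": 0,"fingers": 1},
    {"dx": 0.001,"dy": 0,"dz": 0.114,"spin": 0,"fingers": 1},
    {"dx": 0.001,"dy": 0,"dz": 0.114,"spin": 0,"fingers": 0.7},
    {"dx": 0.001,"dy": 0,"dz": 0.114,"spin": 0,"fingers": 0.6},
    {"dx": 0.001,"dy": 0,"dz": 0.114,"spin": 0,"fingers": 0.5},
    {"dx": 0.001,"dy": 0,"dz": 0.114,"spin": 0,"fingers": 0.2}
  ]
}}

```text
time_s: 14.02
tool_pos: [0.4033, -0.3276, 0.0876]
tcp_rot: [-0.111, 0.994, -0.001, 0.005]
contact_force: [-0.5, -0.4, 0.9]
finger_gap: 0.0386
```

>>> {"name": "drive_tool", "arguments": {
  "motion": [
    {"dx": 0,"dy": 0,"dz": 0,"spin": 0,"fingers": 0},
    {"dx": 0,"dy": 0,"dz": 0,"spin": 0,"fingers": 0},
    {"dx": 0,"dy": 0,"dz": 0,"spin": 0,"fingers": 0},
    {"dx": 0,"dy": 0,"dz": 0,"spin": 0,"fingers": 0}
  ]
}}

```text
time_s: 14.35
tool_pos: [0.4037, -0.3278, 0.0884]
tcp_rot: [-0.111, 0.994, -0.001, 0.005]
contact_force: [-0.4, 0.7, 3.7]
finger_gap: 0.0292
```

>>> {"name": "drive_tool", "arguments": {
  "motion": [
    {"dx": 0,"dy": 0,"dz": -0.01,"spin": 0,"fingers": 0},
    {"dx": 0,"dy": 0,"dz": -0.03,"spin": 0,"fingers": 0},
    {"dx": 0,"dy": 0,"dz": -0.06,"spin": 0,"fingers": 0},
    {"dx": 0,"dy": 0,"dz": -0.09,"spin": 0,"fingers": 0},
    {"dx": 0,"dy": 0,"dz": -0.11,"spin": 0,"fingers": 0},
    {"dx": 0,"dy": 0,"dz": -0.115,"spin": 0,"fingers": 0},
    {"dx": 0,"dy": 0,"dz": -0.115,"spin": 0,"fingers": 0}
  ]
}}

```text
time_s: 14.93
tool_pos: [0.403, -0.328, 0.2056]
tcp_rot: [-0.11, 0.994, -0.002, 0.007]
contact_force: [-0.3, 0.5, -0.9]
finger_gap: 0.0286
```

```bash
python3 - <<'E'
from h import *
s=ctrl.state(); print(s["tool_pos"],s["tcp_rot"],s["contact_force"],s["finger_gap"])
Rt=R.from_quat(s["tcp_rot"]).as_matrix()
c=wristcam(s); save("w6",c["color"],k=1.5); t=camera("side"); save("s6",t["color"],(250,80,400,220),4)
im=c["color"].astype(int); m=((im.min(2)>185)).astype(np.uint8); 
n,l,st,ce=cv2.connectedComponentsWithStats(m)
for i in range(1,n):
    if st[i,4]>100: P=atz(c,*ce[i],s["tool_pos"][2]+.03); print(st[i],ce[i], Rt.T@(P-s["tool_pos"]))
print(Rt.T@(np.array([.557,.0055,.2])-s["tool_pos"]))
E
```

```text
[ 0.40304477 -0.32803824  0.20564785] [-0.11042867  0.99385942 -0.00185554  0.00674718] [-0.27422933  0.48141946 -0.85442746] 0.02863704628592866
[ 223  235   65   63 3339] [255.10032944 266.26594789] [ 0.00183223 -0.00059462 -0.03002368]
[-0.22333334  0.29164103  0.007042  ]
```

View pics/w6.png

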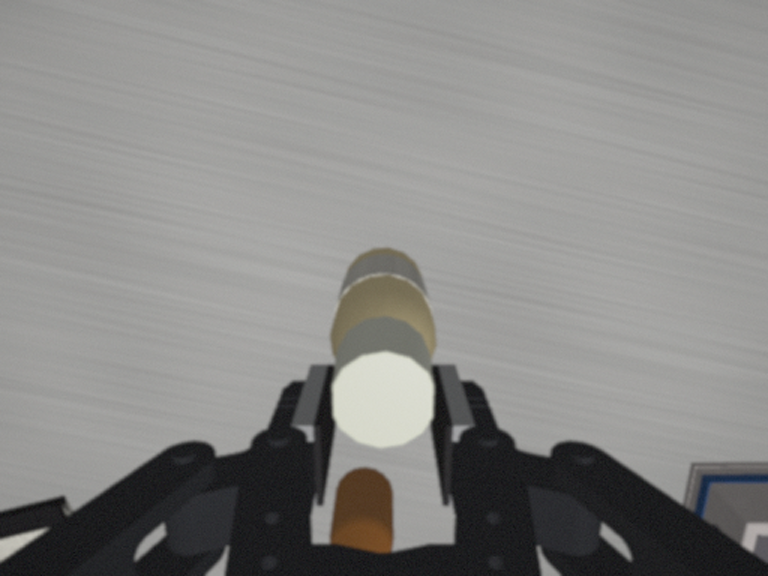

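View pics/s6.png

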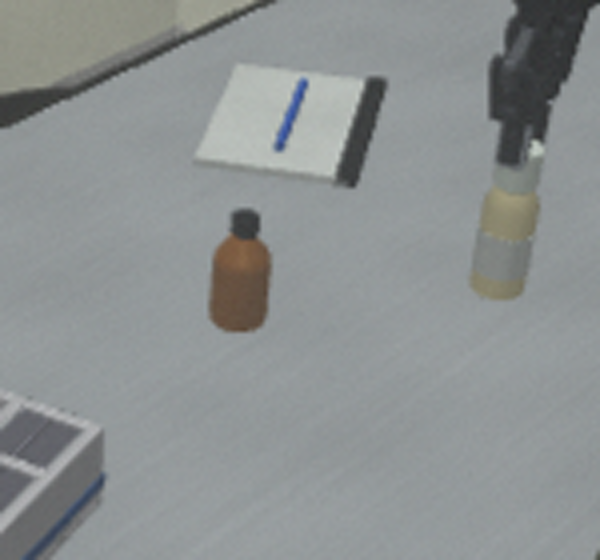

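Bottle B is held upright with its cap centred at (255,266). The amber bottle is undisturbed. I'll carry B to the near -y cell.

>>> {"name": "drive_tool", "arguments": {
  "motion": [
    {"dx": -0.02,"dy": 0.026,"dz": 0,"spin": 0,"fingers": 0},
    {"dx": -0.045,"dy": 0.058,"dz": 0,"spin": 0,"fingers": 0},
    {"dx": -0.07,"dy": 0.09,"dz": 0,"spin": 0,"fingers": 0},
    {"dx": -0.095,"dy": 0.122,"dz": 0,"spin": 0,"fingers": 0},
    {"dx": -0.12,"dy": 0.155,"dz": 0,"spin": 0,"fingers": 0},
    {"dx": -0.145,"dy": 0.188,"dz": 0,"spin": 0,"fingers": 0},
    {"dx": -0.17,"dy": 0.22,"dz": 0,"spin": 0,"fingers": 0},
    {"dx": -0.19,"dy": 0.246,"dz": 0,"spin": 0,"fingers": 0}
  ]
}}

```text
time_s: 15.7
tool_pos: [0.5334, -0.0428, 0.2015]
tcp_rot: [-0.111, 0.994, -0.0, 0.003]
contact_force: [0.5, 0.1, -0.7]
finger_gap: 0.0292
```

```bash
python3 - <<'E'
from h import *
s=ctrl.state(); Rt=R.from_quat(s["tcp_rot"]).as_matrix()
print(s["tool_pos"],s["tcp_rot"],Rt.T@(np.array([.557,.0055,.2])-s["tool_pos"])-[.0019,-.0005,0])
E
```

```text
[ 0.53339823 -0.0428015   0.20148159] [-1.11149602e-01  9.93798390e-01 -1.47086154e-04  3.24114131e-03] [-0.03557945  0.04239545  0.00165506]
```

>>> {"name": "drive_tool", "arguments": {
  "motion": [
    {"dx": -0.0178,"dy": 0.021,"dz": 0.0,"spin": 0,"fingers": 0},
    {"dx": -0.032,"dy": 0.038,"dz": 0.005,"spin": 0,"fingers": 0},
    {"dx": -0.0356,"dy": 0.042,"dz": 0.015,"spin": 0,"fingers": 0},
    {"dx": -0.0356,"dy": 0.042,"dz": 0.025,"spin": 0,"fingers": 0},
    {"dx": -0.0356,"dy": 0.042,"dz": 0.03,"spin": 0,"fingers": 0},
    {"dx": -0.0356,"dy": 0.042,"dz": 0.03,"spin": 0,"fingers": 0},
    {"dx": -0.0356,"dy": 0.042,"dz": 0.03,"spin": 0,"fingers": 0}
  ]
}}

```text
time_s: 16.28
tool_pos: [0.5584, 0.0048, 0.1713]
tcp_rot: [-0.11, 0.994, -0.0, 0.003]
contact_force: [0.5, 0.4, -0.7]
finger_gap: 0.0291
```

```bash
python3 chk.py i5 1 .0019
```

```text
[0.55844773 0.00477559 0.17129626] [-1.10495692e-01  9.93872559e-01 -4.14459901e-04  2.80462050e-03] [ 0.51513452  0.39078671 -0.71240312] 0.029052441946688396 16.2833
tool delta [0.00061685 0.00165251 0.17128282]
```

View pics/i5w.png

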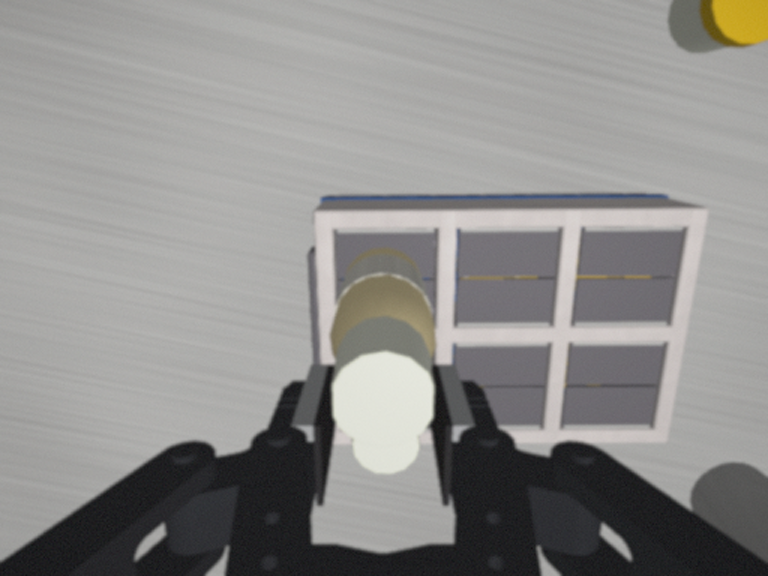

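View pics/i5s.png

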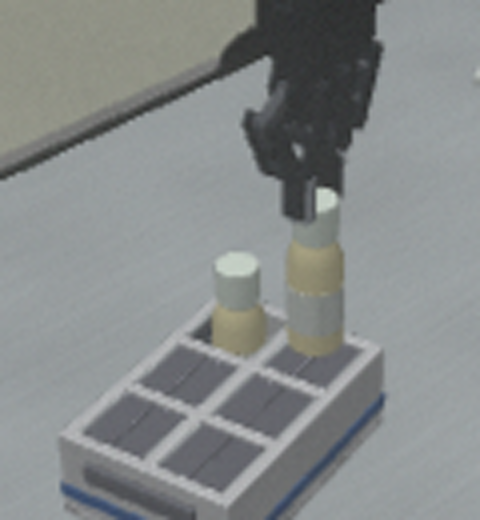

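Bottle B is aligned above the near -y cell, within about 2 mm. I'll insert it.

>>> {"name": "drive_tool", "arguments": {
  "motion": [
    {"dx": 0.0003,"dy": 0.001,"dz": 0.006,"spin": 0,"fingers": 0},
    {"dx": 0.0003,"dy": 0.001,"dz": 0.011,"spin": 0,"fingers": 0},
    {"dx": 0.0003,"dy": 0.001,"dz": 0.016,"spin": 0,"fingers": 0},
    {"dx": 0.0003,"dy": 0.001,"dz": 0.021,"spin": 0,"fingers": 0},
    {"dx": 0.0003,"dy": 0.001,"dz": 0.026,"spin": 0,"fingers": 0},
    {"dx": 0.0003,"dy": 0.001,"dz": 0.03,"spin": 0,"fingers": 0},
    {"dx": 0.0003,"dy": 0.001,"dz": 0.033,"spin": 0,"fingers": 0}
  ]
}}

```text
time_s: 16.97
tool_pos: [0.5586, 0.006, 0.1386]
tcp_rot: [-0.111, 0.994, -0.0, 0.003]
contact_force: [-0.5, -0.4, -1.3]
finger_gap: 0.0289
```

>>> {"name": "drive_tool", "arguments": {
  "motion": [
    {"dx": 0,"dy": 0,"dz": 0.006,"spin": 0,"fingers": 0},
    {"dx": 0,"dy": 0,"dz": 0.012,"spin": 0,"fingers": 0},
    {"dx": 0,"dy": 0,"dz": 0.018,"spin": 0,"fingers": 0},
    {"dx": 0,"dy": 0,"dz": 0.024,"spin": 0,"fingers": 0},
    {"dx": 0,"dy": 0,"dz": 0.03,"spin": 0,"fingers": 0},
    {"dx": 0,"dy": 0,"dz": 0.035,"spin": 0,"fingers": 0}
  ]
}}

```text
time_s: 17.47
tool_pos: [0.5586, 0.006, 0.1027]
tcp_rot: [-0.111, 0.994, -0.0, 0.003]
contact_force: [-0.3, 1.0, -0.6]
finger_gap: 0.0293
```

>>> {"name": "drive_tool", "arguments": {
  "motion": [
    {"dx": 0,"dy": 0,"dz": 0.003,"spin": 0,"fingers": 0},
    {"dx": 0,"dy": 0,"dz": 0.005,"spin": 0,"fingers": 0},
    {"dx": 0,"dy": 0,"dz": 0.006,"spin": 0,"fingers": 0},
    {"dx": 0,"dy": 0,"dz": 0.0065,"spin": 0,"fingers": 0},
    {"dx": 0,"dy": 0,"dz": 0.007,"spin": 0,"fingers": 0}
  ]
}}

```text
time_s: 17.88
tool_pos: [0.5591, 0.006, 0.0965]
tcp_rot: [-0.111, 0.994, -0.0, 0.004]
contact_force: [-0.6, 0.1, 3.2]
finger_gap: 0.0292
```

```bash
python3 chk.py i6 1 .0019
```

```text
[0.55908271 0.00601208 0.09653629] [-1.10628714e-01  9.93854562e-01 -3.21931680e-04  3.78061273e-03] [-0.62841502  0.09966576  3.21036286] 0.029209154238454375 17.8833
tool delta [0.00128708 0.00048157 0.09651464]
```

View pics/i6s.png

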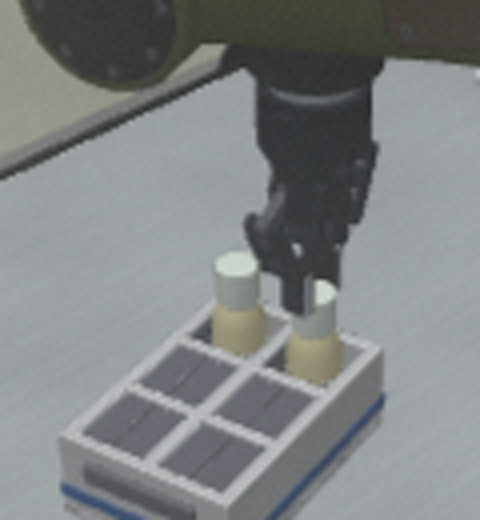

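Bottle B is on the floor with 3.2 N upward force, level with A. I'll release and lift.

>>> {"name": "drive_tool", "arguments": {
  "motion": [
    {"dx": 0,"dy": 0,"dz": -0.0005,"spin": 0,"fingers": 0.5},
    {"dx": 0,"dy": 0,"dz": -0.0005,"spin": 0,"fingers": 0.7},
    {"dx": 0,"dy": 0,"dz": -0.0005,"spin": 0,"fingers": 0.7},
    {"dx": 0,"dy": 0,"dz": -0.0005,"spin": 0,"fingers": 0.8},
    {"dx": 0,"dy": 0,"dz": -0.02,"spin": 0,"fingers": 0.8},
    {"dx": 0,"dy": 0,"dz": -0.05,"spin": 0,"fingers": 0.8},
    {"dx": 0,"dy": 0,"dz": -0.09,"spin": 0,"fingers": 0.8},
    {"dx": 0,"dy": 0,"dz": -0.12,"spin": 0,"fingers": 0.8}
  ]
}}

```text
time_s: 18.65
tool_pos: [0.5583, 0.0056, 0.2194]
tcp_rot: [-0.111, 0.994, -0.001, 0.005]
contact_force: [0.1, -0.7, 0.5]
finger_gap: 0.0682
```

```bash
python3 chk.py i7 1 0;  python3 - <<'E'
from h import *
s=ctrl.state(); Rt=R.from_quat(s["tcp_rot"]).as_matrix()
print("green",Rt.T@(np.array([.432,.3262,.2])-s["tool_pos"]))
E
```

```text
[0.55828533 0.00561421 0.21936404] [-1.10559125e-01  9.93858792e-01 -6.19484738e-04  4.58228248e-03] [ 0.07981083 -0.66938123  0.46825978] 0.06823747191108555 18.65
tool delta [0.00357121 0.00104399 0.21933903]
green [0.05527661 0.34090543 0.02172663]
```

View pics/i7s.png

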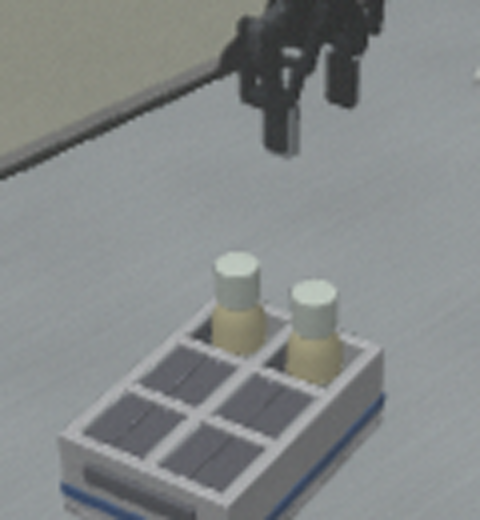

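View pics/i7w.png

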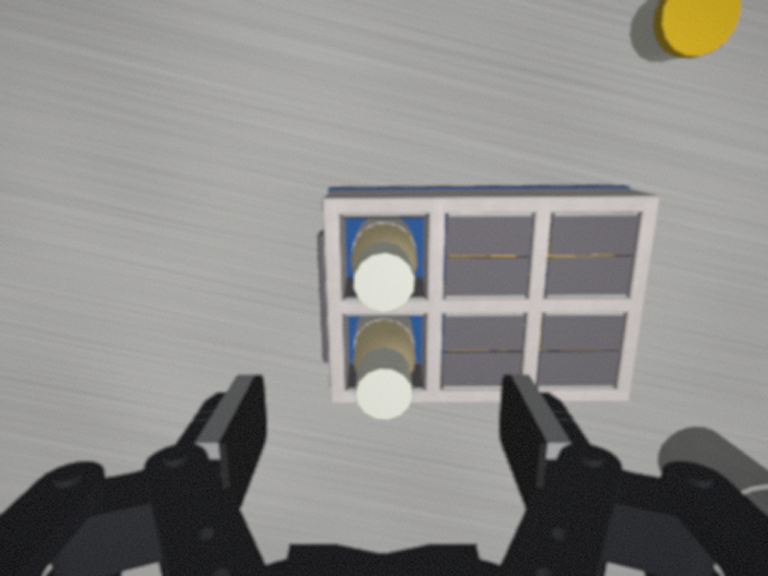

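Both bottles stand in the -y cells, at (384,282) and (384,393) over blue floor, and the gripper is clear. Next is the green key, with the fingers shut.

>>> {"name": "drive_tool", "arguments": {
  "motion": [
    {"dx": 0.054,"dy": 0.34,"dz": 0.02,"spin": 0,"fingers": 0},
    {"dx": 0.054,"dy": 0.34,"dz": 0.02,"spin": 0,"fingers": 0},
    {"dx": 0.054,"dy": 0.34,"dz": 0.02,"spin": 0,"fingers": 0},
    {"dx": 0.054,"dy": 0.34,"dz": 0.02,"spin": 0,"fingers": 0},
    {"dx": 0.054,"dy": 0.34,"dz": 0.02,"spin": 0,"fingers": 0},
    {"dx": 0.054,"dy": 0.34,"dz": 0.02,"spin": 0,"fingers": 0},
    {"dx": 0.054,"dy": 0.34,"dz": 0.02,"spin": 0,"fingers": 0},
    {"dx": 0.054,"dy": 0.34,"dz": 0.02,"spin": 0,"fingers": 0}
  ]
}}

```text
time_s: 19.42
tool_pos: [0.4358, 0.318, 0.2021]
tcp_rot: [-0.111, 0.994, -0.0, 0.009]
contact_force: [1.3, 0.1, 0.0]
finger_gap: -0.0004
```

>>> {"name": "drive_tool", "arguments": {
  "motion": [
    {"dx": 0.003,"dy": 0.025,"dz": 0,"spin": 0,"fingers": 0},
    {"dx": 0.003,"dy": 0.025,"dz": 0,"spin": 0,"fingers": 0},
    {"dx": 0.003,"dy": 0.025,"dz": 0,"spin": 0,"fingers": 0},
    {"dx": 0.003,"dy": 0.025,"dz": 0,"spin": 0,"fingers": 0}
  ]
}}

```text
time_s: 19.75
tool_pos: [0.4274, 0.3415, 0.2017]
tcp_rot: [-0.111, 0.994, -0.0, 0.009]
contact_force: [1.3, -0.4, 0.8]
finger_gap: -0.0004
```

```bash
python3 - <<'E'
from h import *
s=ctrl.state(); print(s["tool_pos"],s["tcp_rot"],s["finger_gap"],s["time_s"])
Rt=R.from_quat(s["tcp_rot"]).as_matrix()
c=wristcam(s); save("w8",c["color"],k=1.5)
im=c["color"].astype(int); m=((im[:,:,1]>im[:,:,0]+30)&(im[:,:,1]>im[:,:,2]+30)).astype(np.uint8); 
n,l,st,ce=cv2.connectedComponentsWithStats(m)
for i in range(1,n):
    if st[i,4]>100: P=atz(c,*ce[i],.055); print(st[i],ce[i],P.round(4), Rt.T@(P-s["tool_pos"]))
E
```

```text
[0.42739859 0.34151141 0.2017453 ] [-1.10783302e-01  9.93803362e-01 -4.03549501e-04  9.04294137e-03] -0.00040987638747180165 19.75
[ 216  148   46   47 1450] [238.16275862 171.22344828] [0.4305 0.3256 0.055 ] [ 0.00306009 -0.0158229   0.14675902]
```

View pics/w8.png

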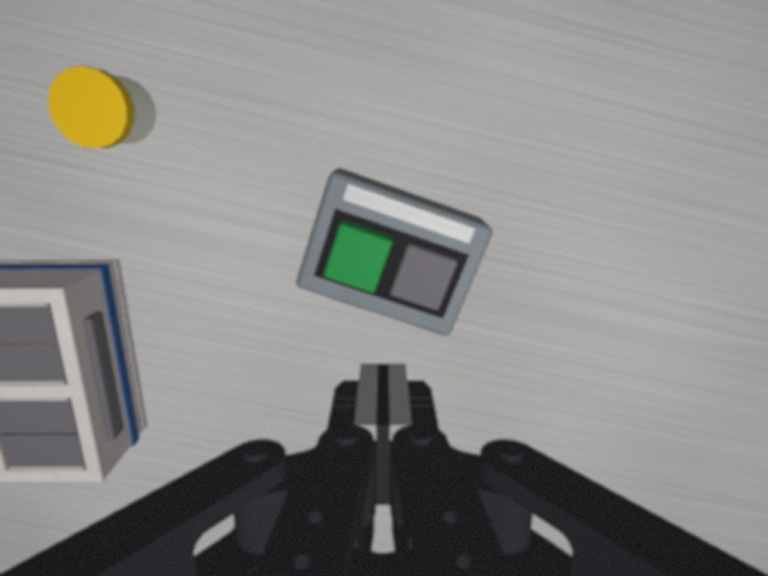

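The green key is at (238,171) and raised, with the grey key beside it down. The box is turned about 17° from the jaws, so I'll spin 3.5 units and go above the key.

>>> {"name": "drive_tool", "arguments": {
  "motion": [
    {"dx": 0.0027,"dy": -0.0158,"dz": 0.02,"spin": 1.2,"fingers": 0},
    {"dx": 0.0027,"dy": -0.0158,"dz": 0.055,"spin": 2.4,"fingers": 0},
    {"dx": 0.0027,"dy": -0.0158,"dz": 0.09,"spin": 3.5,"fingers": 0},
    {"dx": 0.0027,"dy": -0.0158,"dz": 0.12,"spin": 3.5,"fingers": 0},
    {"dx": 0.0027,"dy": -0.0158,"dz": 0.132,"spin": 3.5,"fingers": 0},
    {"dx": 0.0027,"dy": -0.0158,"dz": 0.132,"spin": 3.5,"fingers": 0},
    {"dx": 0.0027,"dy": -0.0158,"dz": 0.132,"spin": 3.5,"fingers": 0}
  ]
}}

```text
time_s: 20.38
tool_pos: [0.4318, 0.3249, 0.0713]
tcp_rot: [0.042, 0.999, 0.001, 0.01]
contact_force: [-1.1, 0.2, 1.2]
finger_gap: -0.0002
```

```bash
python3 - <<'E'
from h import *
s=ctrl.state(); print(s["tool_pos"],s["tcp_rot"],s["contact_force"])
Rt=R.from_quat(s["tcp_rot"]).as_matrix()
print(Rt.T@(np.array([.431,.3255,.055])-s["tool_pos"]))
c=wristcam(s); save("w9",c["color"],k=1.5); t=camera("side"); save("s9",t["color"],(130,210,250,330),4)
E
```

```text
[0.43181417 0.32490711 0.07127641] [0.04232623 0.99905562 0.00119584 0.00974261] [-1.06379766  0.23310688  1.22786591]
[0.00117645 0.00046961 0.01625827]
```

View pics/w9.png

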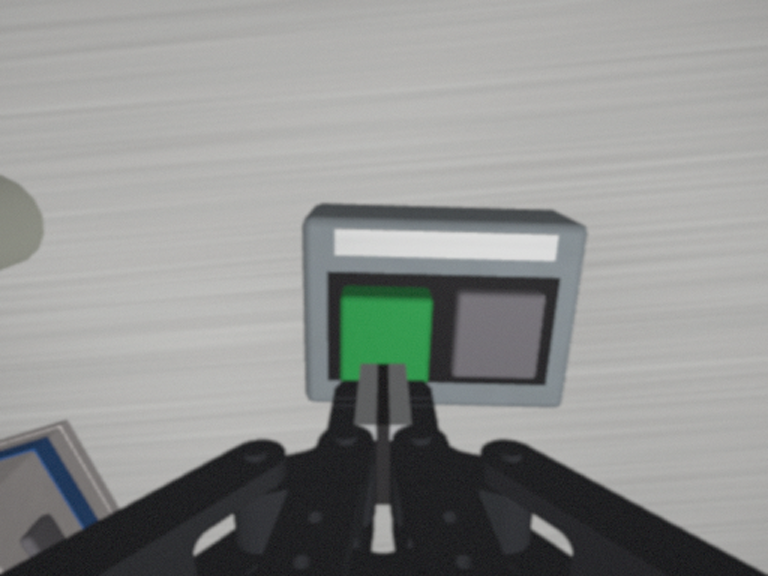

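View pics/s9.png

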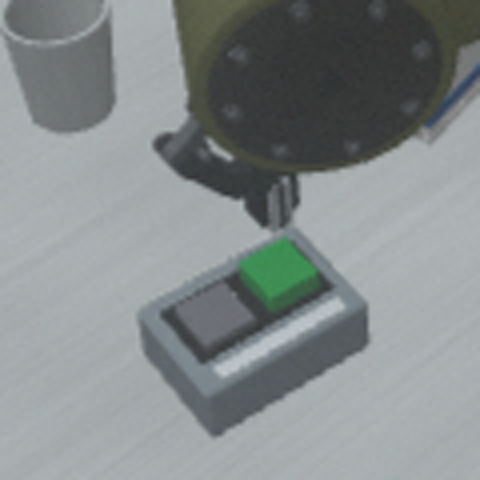

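The fingers are over the green key, about 16 mm above it. Press.

>>> {"name": "drive_tool", "arguments": {
  "motion": [
    {"dx": 0.001,"dy": 0,"dz": 0.007,"spin": 0,"fingers": 0},
    {"dx": 0.001,"dy": 0,"dz": 0.013,"spin": 0,"fingers": 0},
    {"dx": 0.001,"dy": 0,"dz": 0.017,"spin": 0,"fingers": 0},
    {"dx": 0.001,"dy": 0,"dz": 0.02,"spin": 0,"fingers": 0},
    {"dx": 0.001,"dy": 0,"dz": 0.022,"spin": 0,"fingers": 0},
    {"dx": 0.001,"dy": 0,"dz": 0.0235,"spin": 0,"fingers": 0}
  ]
}}

```text
time_s: 20.98
tool_pos: [0.4316, 0.3262, 0.0489]
tcp_rot: [0.042, 0.999, 0.002, 0.01]
contact_force: [-0.1, -0.5, -1.5]
finger_gap: -0.0
```

>>> {"name": "drive_tool", "arguments": {
  "motion": [
    {"dx": 0,"dy": 0,"dz": 0.001,"spin": 0,"fingers": 0},
    {"dx": 0,"dy": 0,"dz": 0.0015,"spin": 0,"fingers": 0},
    {"dx": 0,"dy": 0,"dz": 0.0015,"spin": 0,"fingers": 0}
  ]
}}

```text
time_s: 21.23
tool_pos: [0.4316, 0.3262, 0.0473]
tcp_rot: [0.042, 0.999, 0.002, 0.01]
contact_force: [0.2, 0.1, 0.2]
finger_gap: 0.0001
```

>>> {"name": "drive_tool", "arguments": {
  "motion": [
    {"dx": 0,"dy": 0,"dz": 0.0006,"spin": 0,"fingers": 0},
    {"dx": 0,"dy": 0,"dz": 0.0012,"spin": 0,"fingers": 0},
    {"dx": 0,"dy": 0,"dz": 0.0018,"spin": 0,"fingers": 0},
    {"dx": 0,"dy": 0,"dz": 0.0018,"spin": 0,"fingers": 0}
  ]
}}

```text
time_s: 21.57
tool_pos: [0.4316, 0.3262, 0.0454]
tcp_rot: [0.042, 0.999, 0.002, 0.01]
contact_force: [0.1, 0.1, -0.3]
finger_gap: -0.0001
```

```bash
python3 - <<'E'
from h import *
s=ctrl.state(); print(s["tool_pos"],s["contact_force"])
c=wristcam(s); save("w10",c["color"],k=1.5); t=camera("side"); save("s10",t["color"],(130,210,250,330),4)
E
```

```text
[0.43164681 0.32615078 0.0454368 ] [ 0.11604424  0.10746452 -0.28939928]
```

View pics/w10.png

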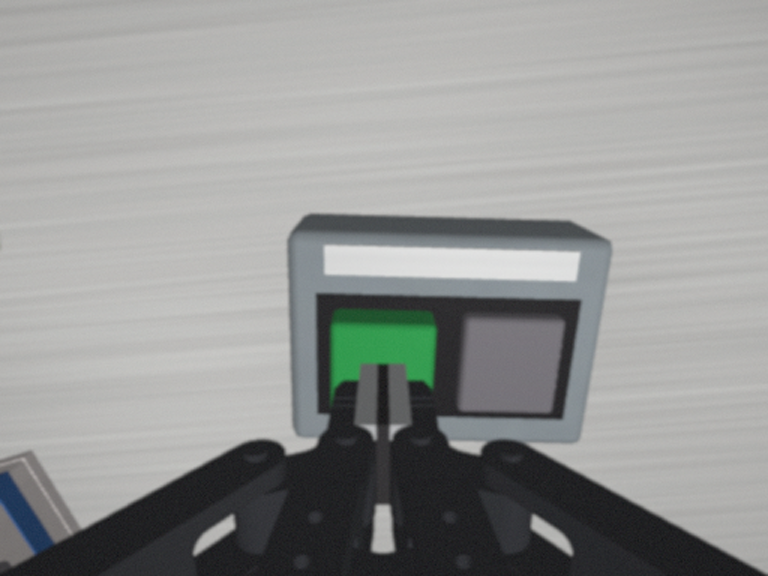

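View pics/s10.png

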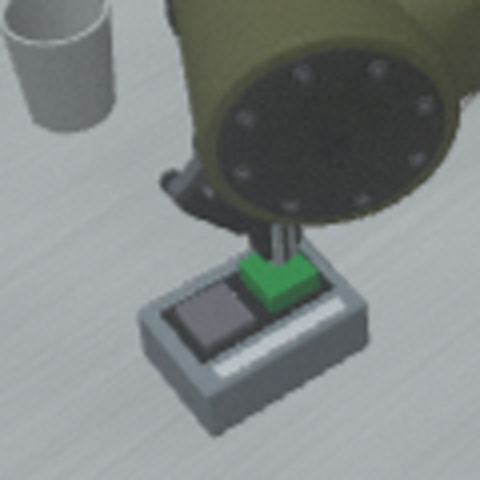

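The green key still looks up, although the TCP reads 45 mm. I'll check where the tip projects.

```bash
python3 - <<'E'
from h import *
s=ctrl.state(); 
t=camera("side"); p=np.array(s["tool_pos"])
for dz in (0,.01,.02): print(dz, (proj(t,p+[0,0,dz])-[130,210])*4, )
for z in (.047,.055): print(z,(proj(t,[.431,.3255,z])-[130,210])*4)
save("s11",t["color"],(165,240,225,300),10)
tt=camera("top"); save("t11",tt["color"],(80,210,150,280),8)
for z in (.047,.055): print(z,(proj(tt,[.431,.3255,z])-[80,210])*8)
E
```

```text
0 [[278.0254515  273.70997795]]
0.01 [[276.73222845 262.01133857]]
0.02 [[275.42423918 250.1791223 ]]
0.047 [[279.4870793 272.008929 ]]
0.055 [[278.45946283 262.64524681]]
0.047 [[331.2988416  281.19934347]]
0.055 [[321.36549444 278.68977474]]
```

View pics/s11.png

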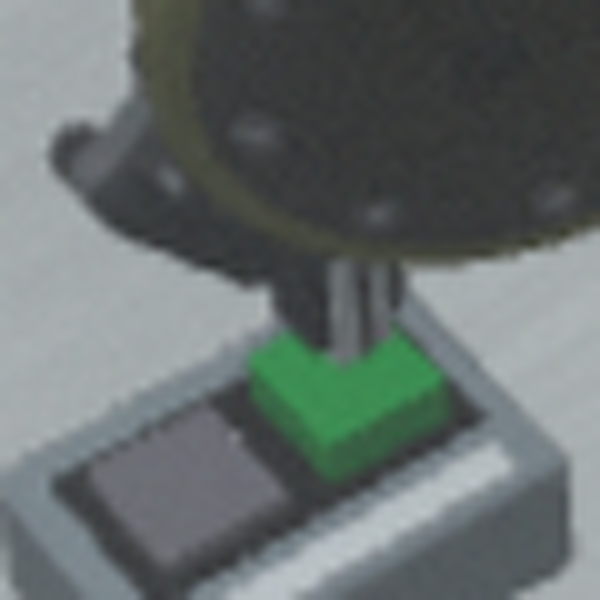

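View pics/t11.png

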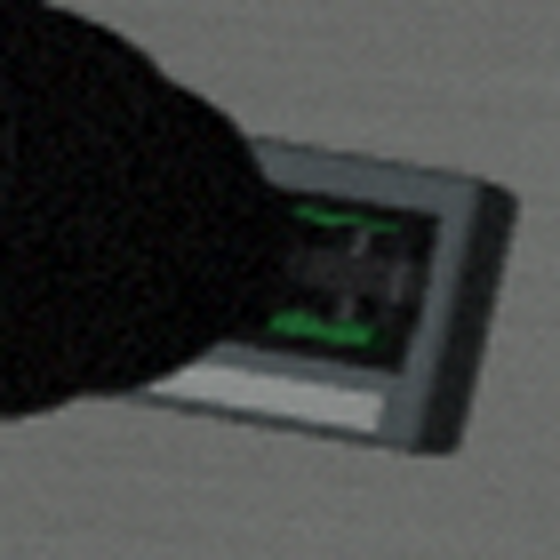

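The fingertips look roughly 8 mm higher than the TCP reading, so they are only just at the key top. I'll press on by force in small steps.

>>> {"name": "drive_tool", "arguments": {
  "motion": [
    {"dx": 0,"dy": 0,"dz": 0.001,"spin": 0,"fingers": 0},
    {"dx": 0,"dy": 0,"dz": 0.002,"spin": 0,"fingers": 0},
    {"dx": 0,"dy": 0,"dz": 0.003,"spin": 0,"fingers": 0},
    {"dx": 0,"dy": 0,"dz": 0.004,"spin": 0,"fingers": 0}
  ]
}}

```text
time_s: 22.1
tool_pos: [0.4318, 0.3262, 0.0414]
tcp_rot: [0.042, 0.999, 0.002, 0.01]
contact_force: [0.3, 0.3, 0.2]
finger_gap: -0.0001
```

```bash
python3 - <<'E'
from h import *
s=ctrl.state(); print(s["tool_pos"],s["contact_force"])
t=camera("side"); save("s12",t["color"],(165,240,225,300),10)
E
```

```text
[0.43175056 0.32620692 0.04142876] [0.33388659 0.25156512 0.19533596]
```

View pics/s12.png

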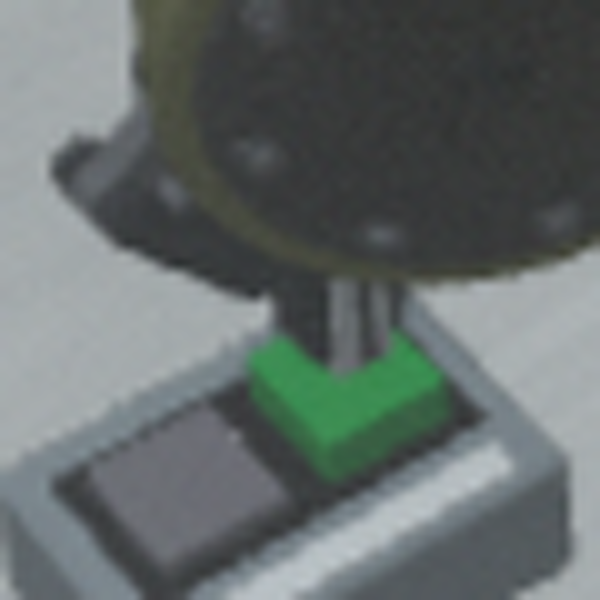

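No contact yet, and the tip is visibly still descending. I'll continue in 1 mm rows.

>>> {"name": "drive_tool", "arguments": {
  "motion": [
    {"dx": 0,"dy": 0,"dz": 0.001,"spin": 0,"fingers": 0},
    {"dx": 0,"dy": 0,"dz": 0.002,"spin": 0,"fingers": 0},
    {"dx": 0,"dy": 0,"dz": 0.003,"spin": 0,"fingers": 0},
    {"dx": 0,"dy": 0,"dz": 0.004,"spin": 0,"fingers": 0}
  ]
}}

```text
time_s: 22.48
tool_pos: [0.4317, 0.3261, 0.0371]
tcp_rot: [0.042, 0.999, 0.002, 0.01]
contact_force: [0.3, -0.4, -0.7]
finger_gap: 0.0
```

```bash
python3 - <<'E'
from h import *
s=ctrl.state(); print(s["tool_pos"],s["contact_force"])
t=camera("side"); save("s13",t["color"],(165,240,225,300),10)
E
```

```text
[0.43174162 0.32610503 0.0370592 ] [ 0.28483834 -0.37445979 -0.69016323]
```

View pics/s13.png

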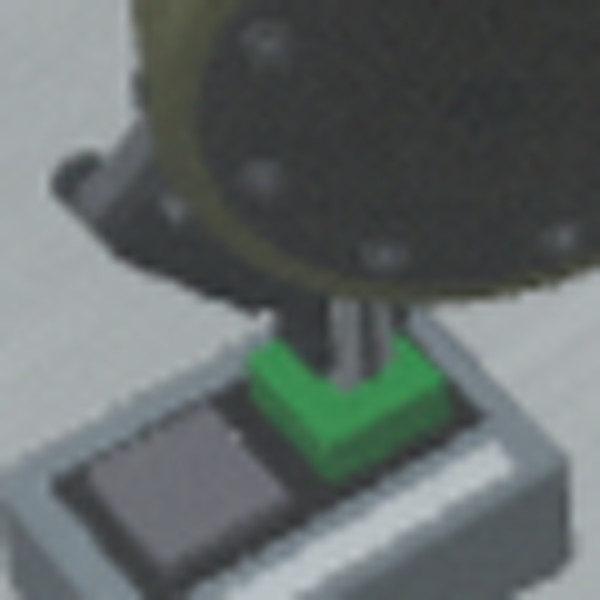

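>>> {"name": "drive_tool", "arguments": {
  "motion": [
    {"dx": 0,"dy": 0,"dz": 0.001,"spin": 0,"fingers": 0},
    {"dx": 0,"dy": 0,"dz": 0.002,"spin": 0,"fingers": 0},
    {"dx": 0,"dy": 0,"dz": 0.003,"spin": 0,"fingers": 0},
    {"dx": 0,"dy": 0,"dz": 0.004,"spin": 0,"fingers": 0}
  ]
}}

```text
time_s: 22.87
tool_pos: [0.4317, 0.3261, 0.033]
tcp_rot: [0.042, 0.999, 0.002, 0.01]
contact_force: [-1.7, -0.5, 1.2]
finger_gap: 0.0002
```

>>> {"name": "drive_tool", "arguments": {
  "motion": [
    {"dx": 0,"dy": 0,"dz": 0.001,"spin": 0,"fingers": 0},
    {"dx": 0,"dy": 0,"dz": 0.002,"spin": 0,"fingers": 0},
    {"dx": 0,"dy": 0,"dz": 0.003,"spin": 0,"fingers": 0}
  ]
}}

```text
time_s: 23.12
tool_pos: [0.4317, 0.3261, 0.0299]
tcp_rot: [0.042, 0.999, 0.002, 0.01]
contact_force: [-1.0, -0.0, 1.3]
finger_gap: 0.0002
```

```bash
python3 - <<'E'
from h import *
s=ctrl.state(); print(s["tool_pos"],s["contact_force"])
t=camera("side"); save("s14",t["color"],(165,240,225,300),10);c=wristcam(s); save("w14",c["color"],k=1.5)
E
```

```text
[0.4317234  0.32607448 0.02990175] [-0.9804948  -0.00626917  1.34816129]
```

View pics/s14.png

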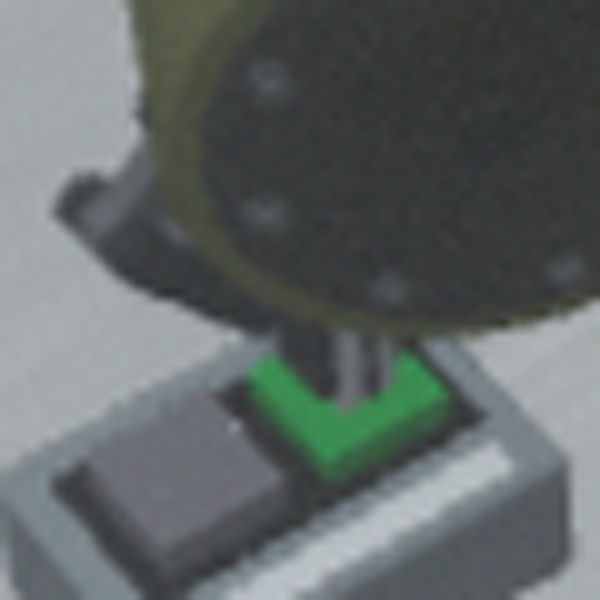

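View pics/w14.png

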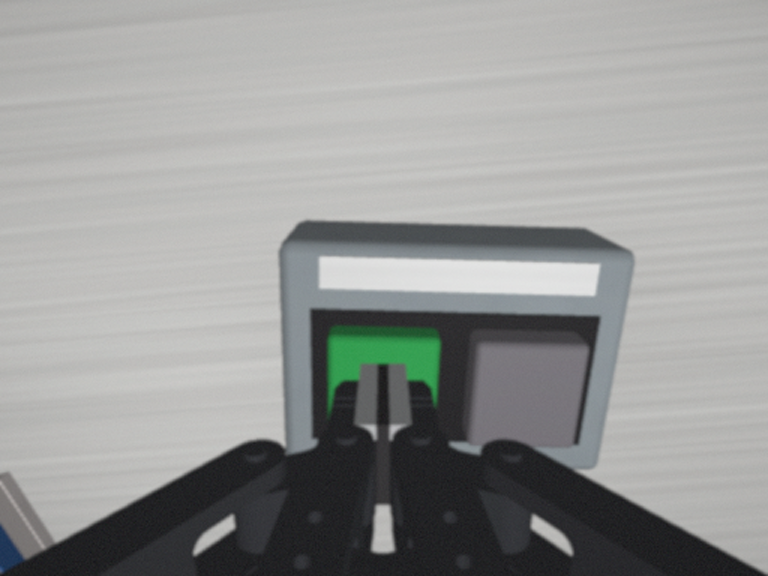

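The green key is now going down and the grey key is rising. I'll press to the stop.

>>> {"name": "drive_tool", "arguments": {
  "motion": [
    {"dx": 0,"dy": 0,"dz": 0.001,"spin": 0,"fingers": 0},
    {"dx": 0,"dy": 0,"dz": 0.002,"spin": 0,"fingers": 0},
    {"dx": 0,"dy": 0,"dz": 0.003,"spin": 0,"fingers": 0}
  ]
}}

```text
time_s: 23.47
tool_pos: [0.4319, 0.3261, 0.0267]
tcp_rot: [0.042, 0.999, 0.002, 0.01]
contact_force: [-1.7, -0.2, 5.3]
finger_gap: -0.0003
```

>>> {"name": "drive_tool", "arguments": {
  "motion": [
    {"dx": 0,"dy": 0,"dz": 0.001,"spin": 0,"fingers": 0},
    {"dx": 0,"dy": 0,"dz": 0.0015,"spin": 0,"fingers": 0},
    {"dx": 0,"dy": 0,"dz": 0.0015,"spin": 0,"fingers": 0}
  ]
}}

```text
time_s: 23.72
tool_pos: [0.4319, 0.3262, 0.0267]
tcp_rot: [0.042, 0.999, 0.002, 0.01]
contact_force: [-6.3, -3.6, 9.6]
finger_gap: 0.0001
```

The key is at its stop: the position is stuck at 26.7 mm with 9.6 N. Lift off and move away for the last look.

>>> {"name": "drive_tool", "arguments": {
  "motion": [
    {"dx": 0,"dy": 0,"dz": -0.03,"spin": 0,"fingers": 0},
    {"dx": 0,"dy": 0,"dz": -0.07,"spin": 0,"fingers": 0},
    {"dx": 0,"dy": 0,"dz": -0.11,"spin": 0,"fingers": 0},
    {"dx": 0,"dy": 0,"dz": -0.15,"spin": 0,"fingers": 0},
    {"dx": 0,"dy": 0,"dz": -0.19,"spin": 0,"fingers": 0},
    {"dx": 0,"dy": 0,"dz": -0.2,"spin": 0,"fingers": 0},
    {"dx": 0,"dy": 0,"dz": -0.2,"spin": 0,"fingers": 0},
    {"dx": 0,"dy": 0,"dz": -0.2,"spin": 0,"fingers": 0}
  ]
}}

```text
time_s: 24.38
tool_pos: [0.4278, 0.3259, 0.2269]
tcp_rot: [0.042, 0.999, 0.003, 0.011]
contact_force: [-0.5, -0.6, -1.1]
finger_gap: 0.0001
```

```bash
python3 - <<'E'
from h import *
s=ctrl.state(); print(s["tool_pos"],s["contact_force"],s["time_s"])
t=camera("side"); save("s15",t["color"],(140,120,340,320),4);c=wristcam(s); save("w15",c["color"],k=1.5); tt=camera("top"); save("t15",tt["color"],k=1.5)
im=tt["color"].astype(int); m=((im.min(2)>150)).astype(np.uint8); n,l,st,ce=cv2.connectedComponentsWithStats(m)
for i in range(1,n):
    if 40<st[i,4]<300: print(st[i],ce[i],atz(tt,*ce[i],.126))
print(proj(tt,[.6197,.0196,.126]),proj(tt,[.5573,.0055,.126]))
E
```

```text
[0.42784625 0.32588065 0.22687788] [-0.48186255 -0.56398611 -1.14566562] 24.3833
[[260.51278492 163.67013695]] [[265.39457559 191.94066037]]
```

View pics/s15.png

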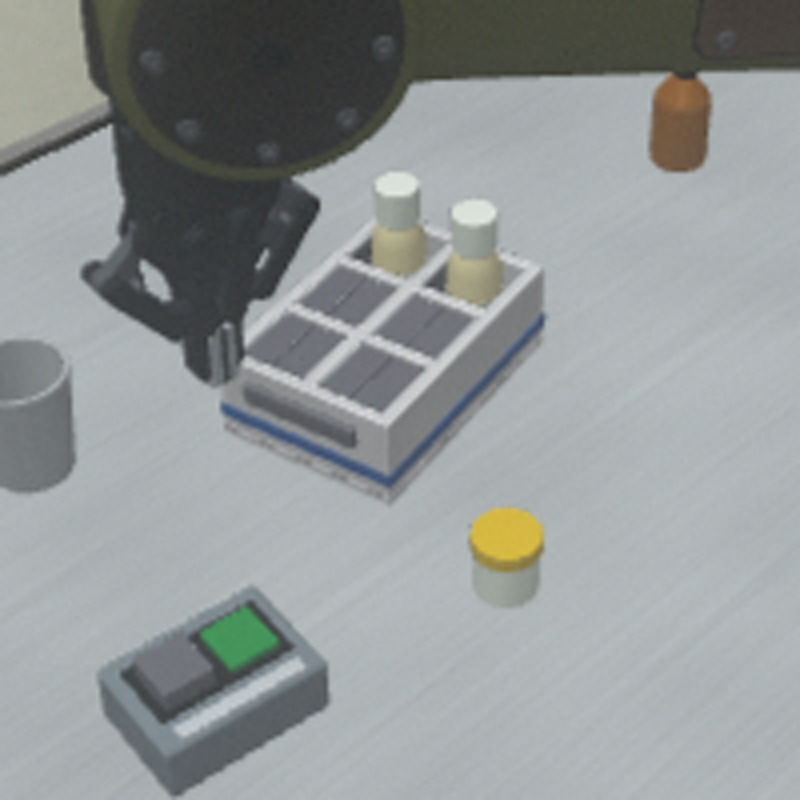

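View pics/t15.png

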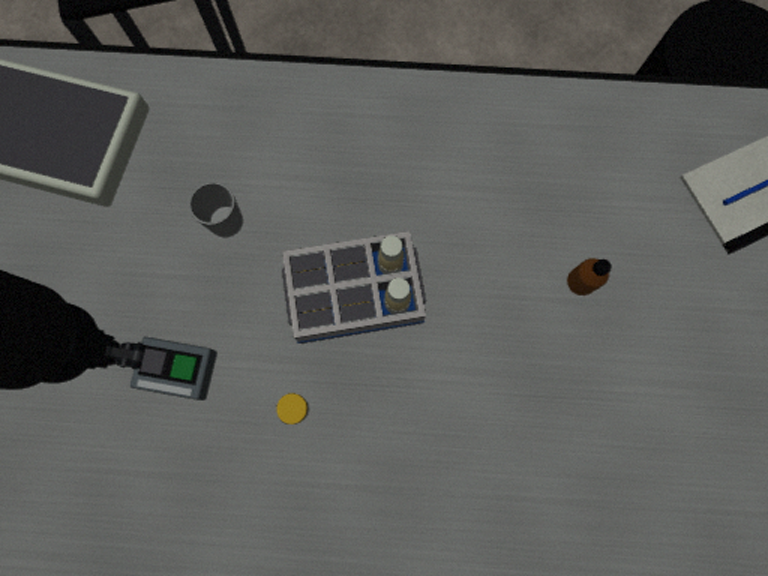

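View pics/w15.png

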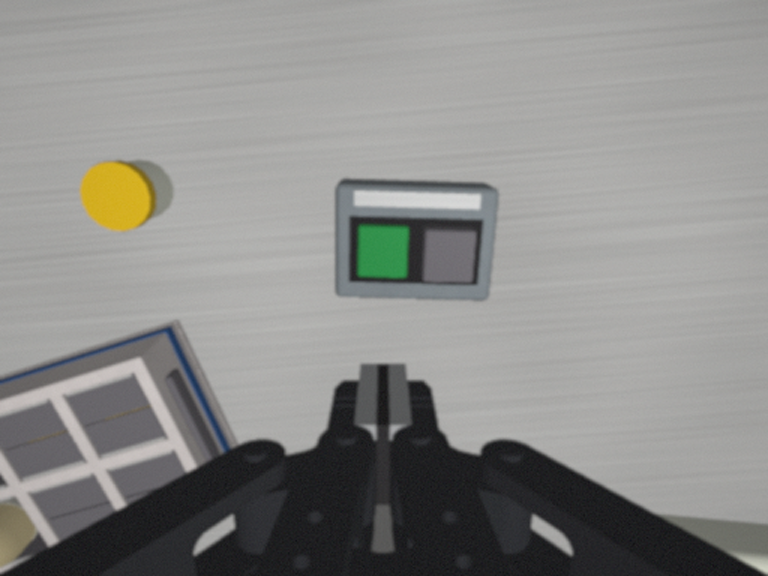

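All the pictures agree. The bottles are home: caps in the top view at (261,163) and (266,193), against (260.5,163.7) and (265.4,191.9) predicted for bottles fully seated. Green is down, grey is up, and the bystanders have not moved.

```bash
python3 -c "
from station import workorder
print(workorder.sign_off())"
```

```text
the job is handed in; nothing more can be done
None
```

The job is handed in at about 24.5 s: both cream bottles are upright on the floor of the two -y cells, and the green key is fully down with the grey key up.

**Last checks**
- **Bottles:** each settled at the expected height with 3–5 N of floor contact. Their caps in the last top view are within about 1.5 pixels of where fully seated bottles should appear.
- **Keys:** the green key was pressed until it stopped, at about 10 N. The last pictures show it down and the grey key up.
- **Bystanders:** the amber bottle, the steel beaker and the loose tub look undisturbed, and the gripper is clear of everything.

**What disagreed**
- **Feeling for the empty cells:** when I pressed the key, the shut fingertips turned out to sit about 20 mm higher than the reported tool position. My two finger probes therefore went only about 5 mm below the wall tops and did not prove the cells empty. What did show it was the blue floor, not yellow, through the flap slits, and then both bottles going right down without resistance.
- **Side camera:** its positions differed from the top and wrist cameras by about 4 mm, so I relied on the other two.

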